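# Load the market stall's heavy-duty stapler

### The arm

A 6-joint arm with a two-finger parallel gripper is mounted at the origin on the work surface. World frame = base frame: x ahead of the robot, y to its left, z up, the work surface at z = 0. Lengths are in mm, angles in degrees, forces in N, time in s.
With the tool pointing down it reaches from about 350 to 850 mm from the base axis. Payload 8.1 kg.
Tool frame: the origin (TCP) lies midway between the tips of the shut fingers; the grasp point (between the pads) lies 19 mm behind it; x points along the fingers, z is the direction in which the jaws open and shut, and the axes are right-handed (so a half turn about x gives the same grasp; the last joint's range is limited). The gripper opens to 85 mm and grips with 20 to 120 N. Pads are 22 mm wide; open, the fingers measure 114 mm over their backs; the gripper's body (76 mm by 85 mm) begins 54 mm behind the grasp point. The pads swing forward as they close: fully open they stand 13 mm farther back than shut.
Start: joints at [69.878, 7.471, 85.268, -0, 87.261, -4.893], TCP at [157.587, 578.94, 201.992] pointing down, gripper open.
Joint ranges: [-169.43, 169.43], [-51.17, 129.36], [1.28, 143.12], [-76.62, 256.62], [0, 156.53], [-152.29, 152.29]. Speed limits (degrees/s): [136.94, 136.94, 159.86, 180, 180, 180].

### API

Orientations are given as [roll, pitch, yaw] about the fixed x, y, z axes, in that order (R = Rz(yaw) Ry(pitch) Rx(roll)).
In Python, from bench import r gives the robot as it stands. The module is installed in compiled form; this text tells all that it offers.
- The arm moves only by the tool servo_tool, never from a script. Its argument "commands" is a list that holds one entry, the list of rows, each a list of 7 numbers: the closure in counts, from 0 (fully open) to 255 (shut), then the shift along the tool's x, y, z in cm, then the turn, a rotation vector about the tool's x, y, z in degrees. A call has 1 to 8 rows; each row is the pose to reach, as a shift and turn from the pose commanded when the call began, along the tool's axes at that moment; what a row does not reach only later rows make up. A row lasts 1/10 s, in which the tool goes at most 50 mm and 8.59 degrees, less where a joint would pass 70% of its speed; a pose out of reach is approached as far as the arm can. A call with a gripper value outside its range is refused whole. The fingers move at their own pace and stop on an object; "force" is the grip in N (left out, the last holds). Time passes only in rows, so rows that repeat a pose let the fingers close. It gives the time, the measured TCP pose, the force and the opening at its end, in the units of the state.
- r.sense(): the state, without advancing time (a new reading comes with each control period).
- r.snapshot(name): name is "scene" or "top"; returns (picture, depth): 480x640x3 uint8, red, green, blue; 480x640 float32, mm along the optical axis (not along the pixel's ray), 0 where there is no reading.
- r.calibration(name): a dict with "fx", "fy", "cx", "cy" (pixels), "pose" (4x4, takes a point from camera to world coordinates). Camera axes: x right, y down, z forward; pixel columns grow to the right and rows downward; lengths in mm; the calibration is good to about 2 mm. A picture is of the moment at which its call begins. calibration takes no time and is no camera call.
- r.hand_in(): hands the job in, once; it reports no verdict.
The state is a dict: "time": time; "joint_pos": joint angles; "qd": joint speeds; "joint_efforts": joint torques, N m; "tool_pos": TCP position; "tcp_rot": TCP orientation; "ft_force": force on the tool from outside, world axes, zero at the start; "wrist_torque": the same for the moment, N m; "finger_gap": finger opening in mm.
Only numpy, scipy, OpenCV 4.12 (cv2) and the standard library are available. Lean on these libraries where they do the work, as an engineer would, in place of code of your own. Each camera call takes 0.05 s, during which the arm holds its last target.

### The job

Load the heavy-duty stapler with the bright steel staple strip: set it crown up astride the core rail of the open channel, push the spring follower back with the strip's tail until its front end can drop behind the nose plate, seat it fully down and let go. Then swing the stapler's head shut and press it until it clicks fully closed. Go gently, the glued strip and the thin latch must not be forced, and leave the copper strip and everything else on the stall where it is.

Things in the scene. Friction and masses are not known exactly. Their poses are not given: they have to be found in the camera images.
- strip_center (a point): bright steel staple strip, an upside-down U standing on its two legs on a cork mat (3 mm thick): 70 long (its x, either end may be the tail), 14 wide (its y), 23 high (z up); legs and crown 2 thick, so 10 clear between the legs; 35 g. Point at its centre, half-way up. The glue cracks if the stapler's parts press on it with over 30 N in all (loaded, the spring alone makes 9 N: follower and nose plate)
- stapler: blue heavy-duty stapler, fixed to the table, base 262 x 80 mm; origin on the table; its x runs along the channel from nose to hinge, z up. All stapler numbers here are mm in this frame, for a centred magazine: channel floor z 45; low side walls at y -11..-9 and 9..11, top z 49; core rail y -4..4, x -127..20, top z 60 (1 mm play either side inside a strip)
- channel (a point): place of a loaded strip's centre if the magazine is centred, x -92, y 0, z 56.5. The magazine (channel, core, nose plate, follower, all together) has worn side play on its pin: it stands up to 4.5 mm to the +y or -y side, square and stiff, and no reading gives this. Legs that land on the core stop with the strip's underside at z 60: lift, shift sideways, feel again
- anvil (a point): middle of the anvil plate's top under the nose, x -118, y 0, z 24. Nose plate above it: x -130..-127, 22 wide, top z 53. Loading: strip astride the core, underside z 53 to 60, front over the nose plate; slide it along +x against the black follower (face x -70, 16 wide, z 46..69; 2.5 N, then 0.15 N per mm, rigid stop after 15 mm). After 13 mm the front clears the plate: press down to the floor, let go
- head (a joint): angle of the stapler's head, rad: 0 shut (level over the channel), about 1.2 to 1.6 at the start (standing up at the rear). Stiff hinge (0.4 N m), stays where it is left. A side catch at x -35 holds the head from below 0.04; from 0.09 down to 0.04 it must be pressed over the catch (about 10 N at the front, 20 N is plenty, over 35 N bends it) and clicks
- head_hinge (a point): on the hinge axis, x 65, y 0, z 78 mm in the stapler's frame. The head is 30 mm wide and reaches 195 mm from the axis to its front; its flat top (shut) lies 26 mm above the axis, its underside 8 mm below. Cheeks 21 mm either side of the middle reach to z 92
- head_pad (a point): middle of the black rubber grip pad on the head's top, 170 mm from the hinge axis and 26 mm above it (shut); it swings up and to the rear with the head: the place to push
- copper_strip_center (a point): the odd copper-coloured strip, 58 long, 20 wide, 15 high, point at its centre: the wrong size, leave it (mm)
- carton: small open cardboard staple carton 85 x 65 x 40 mm, origin under its centre: leave it
- figurine: white ceramic figurine, 62 mm across, 152 mm tall, origin under its centre: leave it
- brass_bowl: brass bowl, 120 mm across, 45 mm high, origin under its centre: leave it
- candlestick: brass candlestick, 80 mm across, 125 mm tall, origin under its centre: leave it
- mug: blue mug, 80 mm across, 92 mm tall, origin under its centre: leave it
- price_cards: pack of price cards 90 x 60 x 22 mm, origin under its centre: leave it
Things that resemble listed ones, but are neither listed nor needed, are in the scene too. There is more than one size of the part that bears strip_center; the job needs the smallest.

How it is judged:
By the outcome, as a careful person would: the job done as asked, in the order asked, and still so for the second after the job is handed in, with the robot touching nothing.
It also fails if it takes over 72 s, if anything falls off the work surface, if the arm or the gripper's body presses on something with over 40 N, if the wrist force passes 120 N, or if a joint passes its speed limit or range.

## Working session

There is one attempt and no reset: what is moved stays moved. The work goes in short steps, Python scripts to look and compute and a tool call to move; the robot and the scene stay as the last step left them, time stands still between calls to the robot, and variables do not carry over. Pictures are saved under pics/ and viewed, and the job is handed in when it is done.

Besides the shell and the picture viewer there is one more tool, called after "Request:" by a JSON object that holds its "name" and its "arguments". servo_tool: Moves the arm, as the interface text tells. Its arguments: {"type":"object","properties":{"commands":{"type":"array","items":{"type":"array","items":{"type":"array","items":{"type":"number"}}}},"force":{"type":"number"}},"required":["commands"]}

```bash
mkdir -p pics
cat > h.py <<'E'
from bench import r
import numpy as np, cv2
def snap(n,tag):
    p,d=r.snapshot(n); cv2.imwrite(f'pics/{tag}.png',p[:,:,::-1]); np.save(f'pics/{tag}.npy',d); return p,d
def pt(n,u,v,z): 
    c=r.calibration(n); P=np.array([(u-c['cx'])/c['fx']*z,(v-c['cy'])/c['fy']*z,z,1]); return (c['pose']@P)[:3]
def proj(n,w):
    c=r.calibration(n); q=np.linalg.inv(c['pose'])@np.append(w,1); return c['fx']*q[0]/q[2]+c['cx'],c['fy']*q[1]/q[2]+c['cy'],q[2]
def ray(n,u,v,h):
    c=r.calibration(n); o=c['pose'][:3,3]; d=c['pose'][:3,:3]@np.array([(u-c['cx'])/c['fx'],(v-c['cy'])/c['fy'],1]); return o+d*(h-o[2])/d[2]
def cloud(n,d):
    c=r.calibration(n); v,u=np.mgrid[0:480,0:640]; P=np.stack([(u-c['cx'])/c['fx']*d,(v-c['cy'])/c['fy']*d,d],-1); W=P@c['pose'][:3,:3].T+c['pose'][:3,3]; W[d==0]=np.nan; return W
E
python3 - <<'E'
from h import *
snap('scene','s0');snap('top','t0')
for n in('scene','top'): c=r.calibration(n);print(c)
print(r.sense())
E
```

```text
{'fx': 465.5524879666432, 'fy': 465.5524879666432, 'cx': 318.9630669029387, 'cy': 241.17708839661177, 'pose': array([[ 9.02874396e-01,  3.39768022e-01, -2.63392325e-01,
         8.64210028e+02],
       [ 4.29763913e-01, -7.29002879e-01,  5.32783053e-01,
        -6.32930744e+02],
       [-1.09911190e-02, -5.94232693e-01, -8.04218069e-01,
         1.02570526e+03],
       [ 0.00000000e+00,  0.00000000e+00,  0.00000000e+00,
         1.00000000e+00]])}
{'fx': 445.6562623598073, 'fy': 445.6562623598073, 'cx': 320.0933669248684, 'cy': 241.15622793284425, 'pose': array([[ 8.27815804e-03, -9.89902981e-01,  1.41504633e-01,
         4.08767985e+02],
       [-9.99931057e-01, -9.37307377e-03, -7.07288739e-03,
        -5.31193719e+00],
       [ 8.32780567e-03, -1.41436327e-01, -9.89912326e-01,
         1.16770459e+03],
       [ 0.00000000e+00,  0.00000000e+00,  0.00000000e+00,
         1.00000000e+00]])}
{'time': 0.1, 'joint_pos': array([ 6.98755347e+01,  7.51286739e+00,  8.53245933e+01, -4.14212182e-04,
        8.72603176e+01, -4.89252942e+00]), 'qd': array([ 0.03997739, -0.12124724, -0.03293444,  0.00782387,  0.00091655,
        0.03686835]), 'joint_efforts': array([ 5.09225993e-04, -5.70956290e+01, -5.01937938e+01, -2.94465535e-04,
        8.20076675e-03,  5.43186820e-05]), 'tool_pos': array([157.42188757, 578.40972429, 201.0127217 ]), 'tcp_rot': array([ 175.34989031,   89.90222085, -109.88202546]), 'ft_force': array([ 0.51197127, -0.8687603 ,  0.48157367]), 'wrist_torque': array([-0.01883163, -0.00578526, -0.03026814]), 'finger_gap': 85.53194380968255}
```

View pics/s0.png

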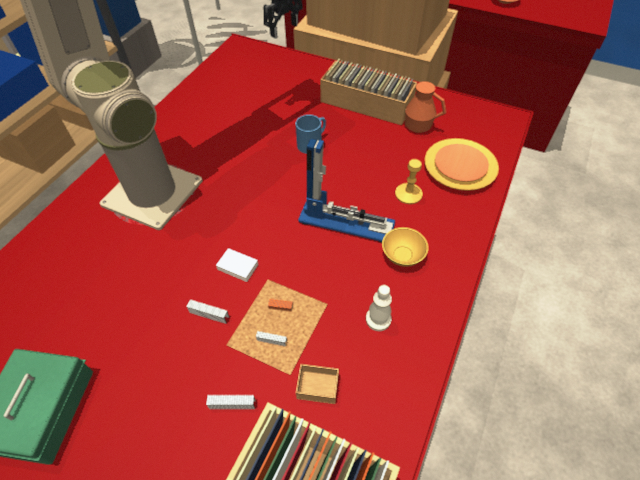

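View pics/t0.png

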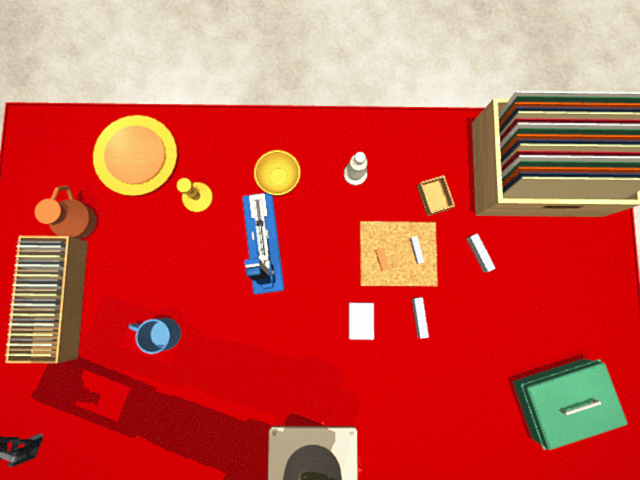

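Candidates in the top view are the silver strips at (417,250) on the mat, (481,253) and (420,318), plus the copper one at (381,259). By the description it should be the one on the mat, so I'll check it in crops.

Run:
```python
import cv2,numpy as np
a=cv2.imread('pics/t0.png');b=cv2.imread('pics/s0.png')
cv2.imwrite('pics/c1.png',cv2.resize(a[210:350,340:510],None,fx=4.5,fy=4.2,interpolation=3))
cv2.imwrite('pics/c2.png',cv2.resize(a[180:310,225:325],None,fx=6,fy=4.6*6/6,interpolation=3))
cv2.imwrite('pics/c3.png',cv2.resize(b[130:280,280:440],None,fx=4,fy=4,interpolation=3) if 0 else cv2.resize(b[135:260,285:440],None,fx=4.8,fy=4.8,interpolation=3))
```

```text
(no output)
```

View pics/c1.png

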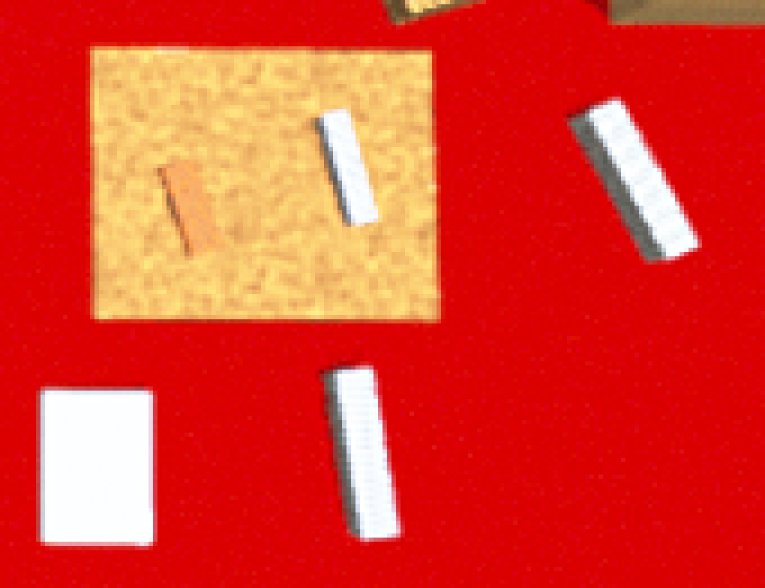

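View pics/c2.png

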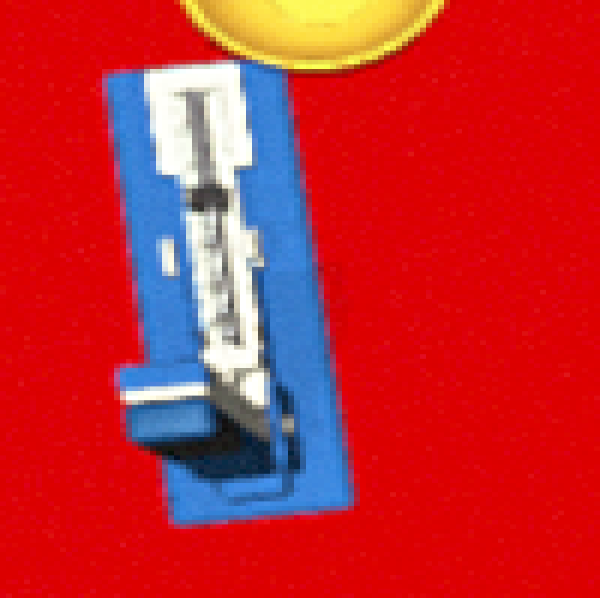

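View pics/c3.png

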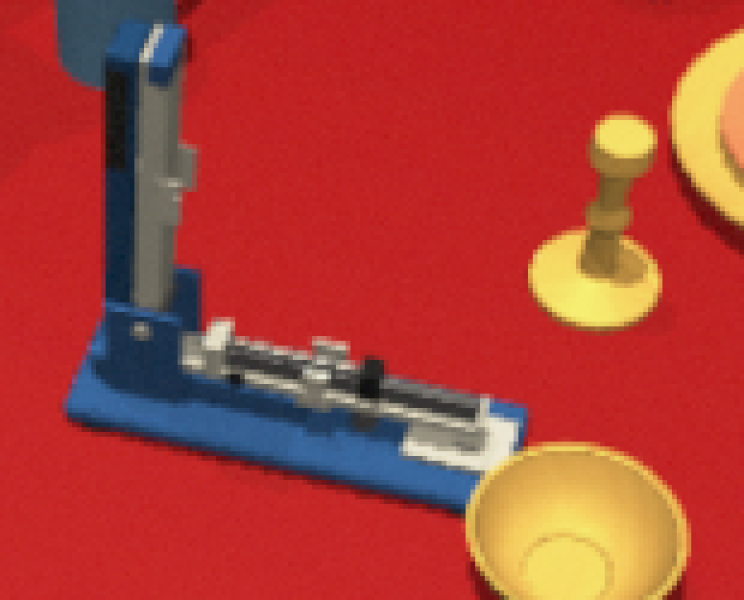

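```bash
cat > m.py <<'E'
from h import *
for n,t in(('top','t0'),('scene','s0')):
    img=cv2.imread(f'pics/{t}.png');d=np.load(f'pics/{t}.npy');W=cloud(n,d)
    hsv=cv2.cvtColor(img,cv2.COLOR_BGR2HSV)
    # strips: white/bright low sat
    ok=~np.isnan(W[...,0])
    wh=(hsv[...,1]<60)&(hsv[...,2]>120)&ok&(W[...,0]>150)&(W[...,0]<800)&(W[...,2]<60)&(W[...,2]>-5)&(W[...,1]<-90)
    k,l,s,c=cv2.connectedComponentsWithStats(wh.astype(np.uint8))
    for i in range(1,k):
        if s[i,4]<60: continue
        P=W[l==i]; top=P[P[:,2]>np.percentile(P[:,2],50)-5]
        R=cv2.minAreaRect(top[:,:2].astype(np.float32))
        print(n,c[i].round(1),s[i,4],'zmed',np.median(top[:,2]).round(1),'rect',np.round(R[0],1),np.round(R[1],1),round(R[2],1))
    # base blue
    bl=(hsv[...,0]>98)&(hsv[...,0]<120)&(hsv[...,1]>120)&ok
    bb=bl&(W[...,2]<40)&(W[...,2]>3)&(W[...,0]>300)&(abs(W[...,1]-130)<120)
    P=W[bb]; print(n,'base n',len(P),'z pct',np.percentile(P[:,2],[5,25,50,75,95]).round(1))
    R=cv2.minAreaRect(P[:,:2].astype(np.float32));print('rect',R)
    hb=ok&(W[...,2]>150)&(abs(W[...,0]-380)<140)&(abs(W[...,1]-140)<80)
    P=W[hb];print('head',len(P),P.min(0).round(),P.max(0).round())
E
python3 m.py
```

```text
top [357.5 179. ] 130 zmed 22.1 rect [ 741.5 -115.4] [20.2 47.8] 18.9
top [482.1 252.2] 334 zmed 32.0 rect [ 545.9 -431.2] [97.4 22.2] 24.5
top [417.1 249.4] 183 zmed 25.1 rect [ 552.1 -265.8] [69.8 15.2] 13.1
top [420.7 317.5] 356 zmed 31.9 rect [ 378.9 -269.7] [98.  20.3] 8.0
top [361.2 320.6] 883 zmed 21.5 rect [ 369.4 -120. ] [59.3 89.3] 89.5
top base n 1421 z pct [14.1 16.2 17.7 19.4 24. ]
rect ((569.2933349609375, 136.3449249267578), (257.4870300292969, 77.51210021972656), 8.537003517150879)
head 431 [460. 106. 150.] [507. 139. 277.]
scene [236.7 264.3] 776 zmed 22.2 rect [ 370.4 -121.9] [63.  91.9] 89.2
scene [206.4 310.2] 435 zmed 32.4 rect [ 379.1 -272.3] [99.6 23.1] 6.8
scene [377.5 320.9] 313 zmed 33.4 rect [ 760.5 -120.4] [55.8 36.1] 10.1
scene [270.7 337.7] 250 zmed 25.9 rect [ 553.4 -267.4] [69.4 15.5] 12.8
scene [229.9 400.6] 550 zmed 32.7 rect [ 546.3 -433.2] [98.1 21.9] 25.9
scene base n 1017 z pct [13.9 16.6 18.5 21.2 35.8]
rect ((575.2685546875, 116.85809326171875), (261.5797424316406, 76.88587951660156), 16.907546997070312)
head 719 [464. 102. 150.] [506. 140. 279.]
```

```bash
cat > fit.py <<'E'
from h import *
from scipy.optimize import least_squares
def projm(n,P):
    c=r.calibration(n);q=(np.c_[P,np.ones(len(P))]@np.linalg.inv(c['pose']).T)
    return np.c_[c['fx']*q[:,0]/q[:,2]+c['cx'],c['fy']*q[:,1]/q[:,2]+c['cy']]
def box(x,y,yaw,L,Wd,z0,z1):
    c,s=np.cos(yaw),np.sin(yaw)
    return np.array([[x+c*a*L/2-s*b*Wd/2,y+s*a*L/2+c*b*Wd/2,z] for a in(-1,1) for b in(-1,1) for z in(z0,z1)])
def hull(n,B): return cv2.convexHull(projm(n,B).astype(np.float32))[:,0]
def render(n,B,x0,y0,w,h,ss=8):
    H=hull(n,B); m=np.zeros((h*ss,w*ss),np.uint8)
    cv2.fillPoly(m,[np.round(((H-[x0,y0]+0.5)*ss-0.5)*16).astype(np.int32)],255,shift=4)
    return cv2.resize(m,(w,h),interpolation=cv2.INTER_AREA)/255.
def fitbox(n,img,valid,soft,p0,L,Wd,z0,z1,roi):
    x0,y0,w,h=roi
    S=soft[y0:y0+h,x0:x0+w];V=valid[y0:y0+h,x0:x0+w]
    from scipy.optimize import minimize
    f=lambda p:(((cv2.GaussianBlur(render(n,box(p[0],p[1],p[2]/57.3,L,Wd,z0,z1),x0,y0,w,h),(0,0),.7)-S)**2)*V).sum()
    best=minimize(f,p0,method='Nelder-Mead',options=dict(initial_simplex=np.array([p0,p0+[6,0,0],p0+[0,6,0],p0+[0,0,4]]),xatol=.02,fatol=.001))
    return best.x,best.fun
if __name__=='__main__':
    for n,t in(('top','t0'),('scene','s0')):
        img=cv2.imread(f'pics/{t}.png').astype(float)
        # strip on mat: softness by blue channel over cork
        B=img[...,0]; B=cv2.GaussianBlur(B,(0,0),.01) if 0 else B
        p0=np.array([552.5,-266.5,13.])
        u,v,_=proj(n,[552.5,-266.5,15]); roi=(int(u)-22,int(v)-22,44,44)
        sub=B[roi[1]:roi[1]+44,roi[0]:roi[0]+44]; bg=np.median(sub)
        soft=np.clip((B-bg)/( (220 if n=='top' else 200)-bg),0,1)
        valid=np.ones(B.shape)
        print(n,'strip',fitbox(n,img,valid,soft,p0,70,14,3,26,roi),bg,np.percentile(sub,95))
        # base: red vs non red
        g=np.maximum(img[...,0],img[...,1])-img[...,2]*0.0
        soft=np.clip((img[...,0]-25)/100,0,1)
        p0=np.array([569.,136.,8.5]);Bx=box(569,136,8.5/57.3,262,80,0,18);H=hull(n,Bx)
        m=np.zeros(B.shape,np.uint8);cv2.fillPoly(m,[np.round(H).astype(np.int32)],1)
        K=cv2.getStructuringElement(2,(9,9));valid=(cv2.dilate(m,K)-cv2.erode(m,K)).astype(float)
        np.save(f'pics/v_{n}.npy',valid)
        x0,y0=H.min(0).astype(int)-8;x1,y1=H.max(0).astype(int)+8
        o=img[y0:y1,x0:x1].copy();o[valid[y0:y1,x0:x1]==0]*=.5
        Hh=(H-[x0,y0]+.5)*5
        o=cv2.resize(o,None,fx=5,fy=5,interpolation=0).astype(np.uint8).copy();cv2.polylines(o,[Hh.astype(np.int32)],True,(0,255,0));cv2.imwrite(f'pics/b_{n}.png',o);print(x0,y0,o.shape)
E
python3 fit.py
```

```text
top strip (array([ 554.52287918, -267.49636764,   13.15648986]), np.float64(14.17115411744119)) 112.0 255.0
233 183 (595, 295, 3)
scene strip (array([ 549.97580339, -261.57100176,   13.33787775]), np.float64(60.79399209825765)) 107.0 225.25
288 190 (310, 575, 3)
```

View pics/b_top.png

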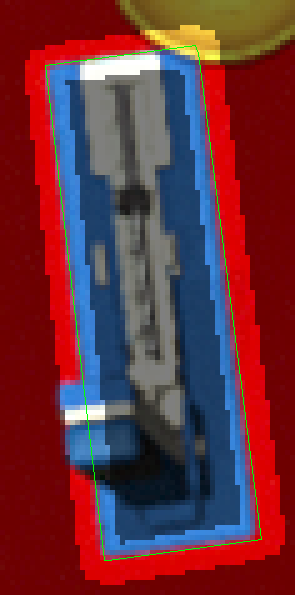

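View pics/b_scene.png

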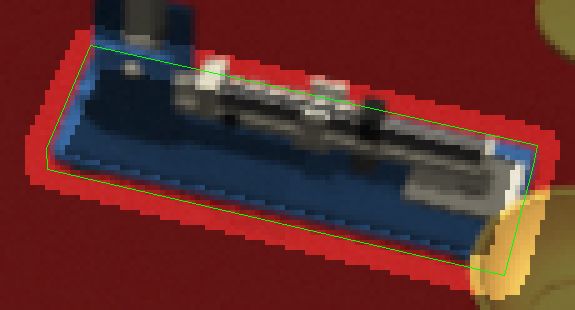

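```bash
cat > fb.py <<'E'
from fit import *
for n,t in(('top','t0'),('scene','s0')):
    img=cv2.imread(f'pics/{t}.png').astype(float)
    v=np.load(f'pics/v_{n}.npy')
    if n=='top':
        v[:196,262:]=0; v[255:282,:256]=0; soft=1-np.clip((img[...,2]-60)/160,0,1)
        soft[:200]=np.clip(img[...,0]/190,0,1)[:200]
    else:
        v[:200,:]=0; v[190:222,300:392]=np.where(np.arange(300,392)[None]*0+np.arange(190,222)[:,None]<0,1,v[190:222,300:392])
        soft=1-np.clip((img[...,2]-60)/130,0,1); v[225:,380:]=0; v[:232,318:]=np.where((np.mgrid[0:232,318:640][0]<220),0,v[:232,318:]); v[215:222,385:]=0
    for h in (16,18,20):
        roi=(225,175,80,130) if n=='top' else (280,180,130,80)
        print(n,h,fitbox(n,img,v,soft,np.array([571.,135.,8.5]),262,80,0,h,roi))
    p,_=fitbox(n,img,v,soft,np.array([571.,135.,8.5]),262,80,0,18,roi)
    x0,y0,w,hh=roi;H=hull(n,box(*p[:2],p[2]/57.3,262,80,0,18))
    o=cv2.resize(img[y0:y0+hh,x0:x0+w].astype(np.uint8),None,fx=5 if n=='scene' else 4.6,fy=5 if n=='scene' else 4.6,interpolation=0)
    f=5 if n=='scene' else 4.6
    cv2.polylines(o,[((H-[x0,y0]+.5)*f).astype(np.int32)],True,(0,255,0));cv2.imwrite(f'pics/bb_{n}.png',o)
E
python3 fb.py
```

```text
top 16 (array([570.43267132, 137.26912336,   8.14030627]), np.float64(12.51674741368183))
top 18 (array([570.34613406, 136.99231559,   8.20642275]), np.float64(15.960144394979341))
top 20 (array([570.02710708, 136.85653348,   8.16213827]), np.float64(20.01672529451476))
scene 16 (array([570.42965292, 139.61539239,   8.1270119 ]), np.float64(11.694857873566246))
scene 18 (array([570.87308697, 139.39436349,   8.14287859]), np.float64(10.736342494499048))
scene 20 (array([571.44129848, 139.52588245,   8.18363135]), np.float64(10.586079517360464))
```

View pics/bb_top.png

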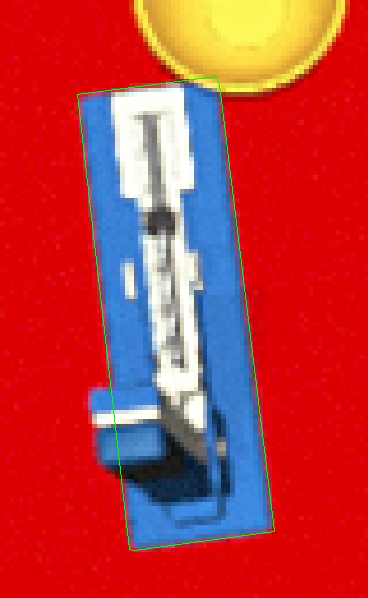

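View pics/bb_scene.png

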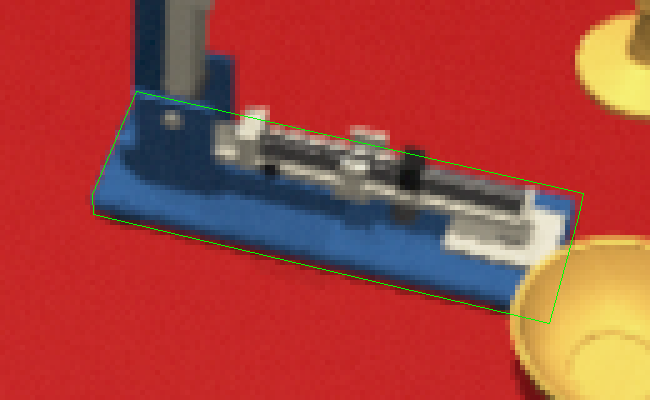

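```bash
cat > st.py <<'E'
from fit import *
O=np.array([570.5,137.5,0.]);YAW=np.deg2rad(188.15)
RZ=np.array([[np.cos(YAW),-np.sin(YAW),0],[np.sin(YAW),np.cos(YAW),0],[0,0,1]])
def w(P): return np.atleast_2d(P)@RZ.T+O
if __name__=='__main__':
  for n,t,roi,f in(('top','t0',(238,190,50,80),9),('scene','s0',(315,185,90,60),9)):
    img=cv2.imread(f'pics/{t}.png');x0,y0,ww,hh=roi
    big=cv2.resize(img[y0:y0+hh,x0:x0+ww],None,fx=f,fy=f,interpolation=cv2.INTER_CUBIC)
    outs=[big.copy()]
    o=big
    def line(P,c):
        q=projm(n,w(P)); cv2.polylines(o,[((q-[x0,y0]+.5)*f*16).astype(np.int32)],False,c,1,cv2.LINE_AA,4)
    for y,c in((-4,(0,255,0)),(4,(0,255,0)),(0,(0,0,255))): line([[-127,y,60],[20,y,60]],c)
    for y in(-11,11): line([[-127,y,49],[20,y,49]],(255,0,255))
    line([[-70,-8,69],[-70,8,69],[-70,8,46],[-70,-8,46],[-70,-8,69]],(255,255,0))
    line([[-130,-11,53],[-130,11,53],[-127,11,53],[-127,-11,53],[-130,-11,53]],(0,165,255))
    outs.append(o)
    cv2.imwrite(f'pics/ov_{n}.png',np.hstack(outs) if n=='top' else np.vstack(outs)[:,:800])
    print(np.hstack(outs).shape)
E
python3 st.py; python3 -c "
import cv2
a=cv2.imread('pics/ov_scene.png');print(a.shape);cv2.imwrite('pics/ov_scene.png',cv2.resize(a,None,fx=.55,fy=.55,interpolation=3) if a.shape[0]>600 else a)
a=cv2.imread('pics/ov_top.png');cv2.imwrite('pics/ov_top.png',cv2.resize(a,None,fx=.83,fy=.83,interpolation=3))"
```

```text
(720, 900, 3)
(540, 1620, 3)
(1080, 800, 3)
```

View pics/ov_top.png

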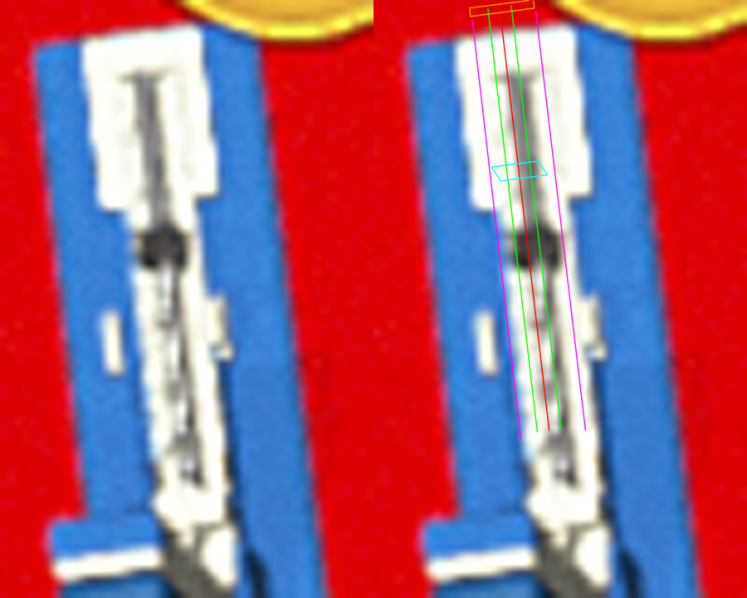

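View pics/ov_scene.png

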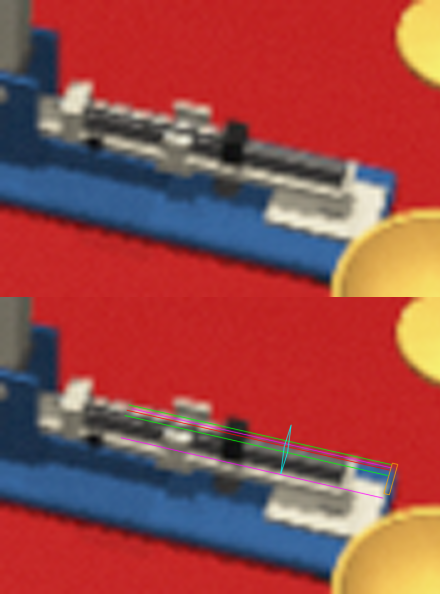

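```bash
cat > ov.py <<'E'
import sys
from st import *
dx=float(sys.argv[1]);m=float(sys.argv[2])
for n,t,roi,f in(('top','t0',(240,190,44,66),9),('scene','s0',(330,185,70,55),11)):
    img=cv2.imread(f'pics/{t}.png');x0,y0,ww,hh=roi
    big=cv2.resize(img[y0:y0+hh,x0:x0+ww],None,fx=f,fy=f,interpolation=cv2.INTER_LANCZOS4)
    o=big.copy()
    def line(P,c):
        q=projm(n,w(np.array(P)+[dx,m,0])); cv2.polylines(o,[(((q-[x0,y0]+.5)*f-.5)*16).astype(np.int32)],False,c,1,cv2.LINE_AA,4)
    for y,c in((-4,(0,255,0)),(4,(0,255,0))): line([[-127,y,60],[20,y,60]],c)
    for y in(-11,11): line([[-127,y,49],[20,y,49]],(255,0,255))
    line([[-70,-8,69],[-70,8,69],[-70,8,46],[-70,-8,46],[-70,-8,69]],(255,255,0))
    line([[-130,-11,53],[-130,11,53],[-127,11,53],[-127,-11,53],[-130,-11,53]],(0,165,255))
    line([[-130,-11,53],[-130,-11,45],[-130,11,45],[-130,11,53]],(0,165,255))
    res=np.hstack([big,o]) if n=='top' else np.hstack([big[:,:],o])
    s=min(800/res.shape[1],600/res.shape[0],1);cv2.imwrite(f'pics/ov_{n}_{dx}_{m}.png',cv2.resize(res,None,fx=s,fy=s,interpolation=cv2.INTER_AREA) if s<1 else res)
E
python3 ov.py 21 0
```

```text
(no output)
```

View pics/ov_top_21.0_0.0.png

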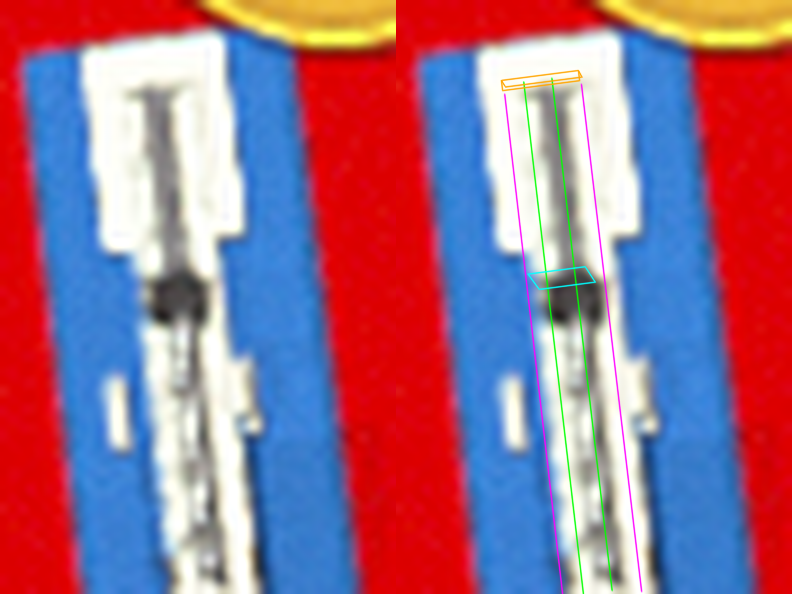

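View pics/ov_scene_21.0_0.0.png

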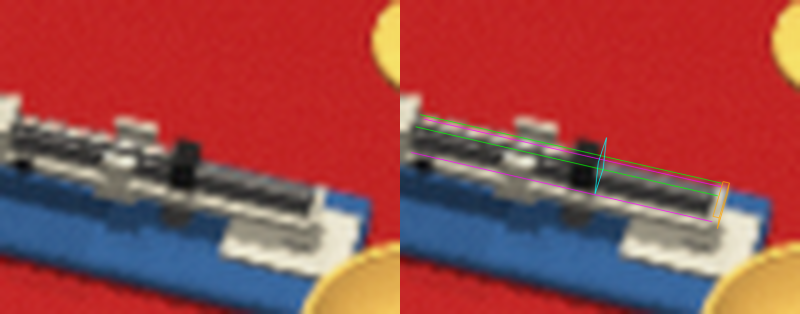

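```bash
python3 ov.py 22.5 2
```

```text
(no output)
```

View pics/ov_top_22.5_2.0.png

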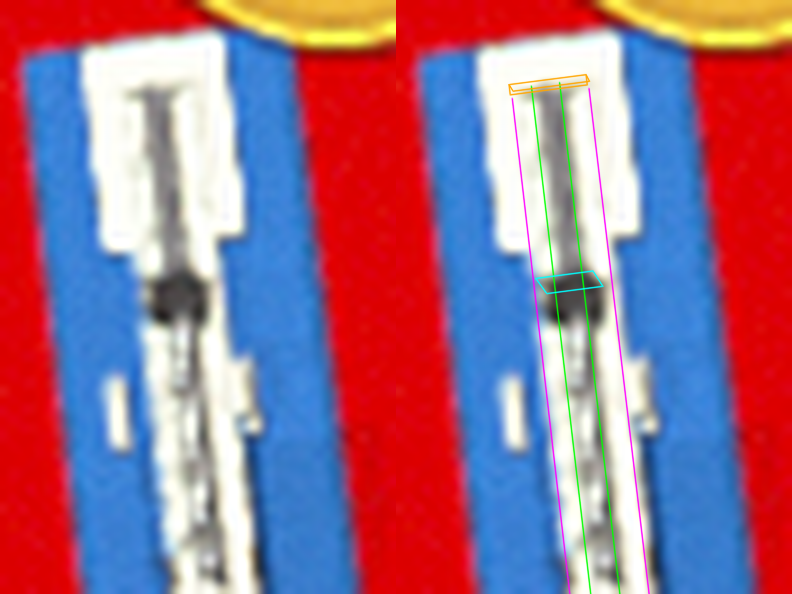

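View pics/ov_scene_22.5_2.0.png

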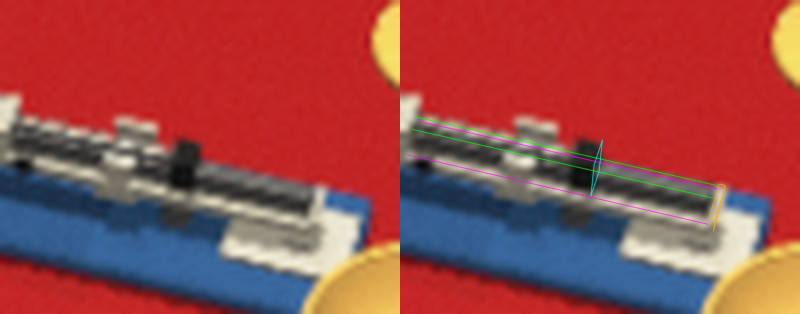

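The top view shows the strip on the mat at (417,250), measuring 70 x 15 with its top at 25 mm. It is the smallest, since the other two silver ones are about 98 long and 32 high. The stapler's nose points away from the robot. The follower in the overlay puts the origin 22.5 mm hingeward of the base centre, and the magazine looks about 2 mm to +y.

```bash
cat > k.py <<'E'
from h import *
from scipy.spatial.transform import Rotation as Ro
import os,json,sys
def Rdown(jaw_deg): # jaw z axis direction in xy
    z=np.array([np.cos(np.deg2rad(jaw_deg)),np.sin(np.deg2rad(jaw_deg)),0]);x=np.array([0,0,-1.]);return np.c_[x,np.cross(z,x),z]
def load():
    if os.path.exists('cmd.npz'):
        d=np.load('cmd.npz');return d['p'],d['R']
    s=r.sense();R=Ro.from_euler('xyz',s['tcp_rot'],degrees=True).as_matrix()
    return np.array([157.587,578.94,201.992]),Rdown(np.degrees(np.arctan2(R[1,2],R[0,2])))
def plan(p,R=None):
    P,Q=load(); R=Q if R is None else R
    sh=Q.T@(np.asarray(p,float)-P)/10; rv=Ro.from_matrix(Q.T@R).as_rotvec(degrees=True)
    print('plan shift cm',sh.round(2),'turn',rv.round(2))
def done(*row):
    P,Q=load(); sh=np.array(row[:3]);P=P+Q@sh*10;Q=Q@Ro.from_rotvec(row[3:6],degrees=True).as_matrix()
    np.savez('cmd.npz',p=P,R=Q);s=r.sense();print('cmd',P.round(2),'meas',s['tool_pos'].round(2),'F',s['ft_force'].round(2),'gap',round(s['finger_gap'],1),'t',s['time'],'rot',Ro.from_matrix(Q).as_euler('xyz',degrees=True).round(1),s['tcp_rot'].round(1))
O2=None
YAW=np.deg2rad(188.15)
RZ=np.array([[np.cos(YAW),-np.sin(YAW),0],[np.sin(YAW),np.cos(YAW),0],[0,0,1]])
BC=np.array([570.5,137.5,0.]); ORG=BC+RZ@[22.5,0,0]
def S(x,y,z): return ORG+RZ@np.array([x,y,z],float)
E
python3 - <<'E'
from k import *
P,Q=load();print(Q.round(3),r.sense()['tcp_rot'])
print(ORG,S(-92,0,0),S(65,0,78))
j=np.degrees(np.arctan2(Q[1,2],Q[0,2]));print('jaw',j)
for a in(103.2,-76.8): plan([553.5,-267,90],Rdown(a))
E
```

```text
[[ 0.    -0.965  0.263]
 [ 0.     0.263  0.965]
 [-1.     0.     0.   ]] [ 175.34989031   89.90222085 -109.88202546]
[548.22724277 134.31028442   0.        ] [639.29807233 147.35267701   0.        ] [483.88372189 125.09555053  78.        ]
jaw 74.76809097247242
plan shift cm [ 11.2  -60.43 -71.22] turn [-28.43   0.     0.  ]
plan shift cm [ 11.2  -60.43 -71.22] turn [151.57   0.     0.  ]
```

```bash
cat >> k.py <<'E'
def rows(p,R,n,total,grip):
    """rows for the next n of total steps along the straight way to p,R"""
    P,Q=load(); R=Q if R is None else R
    sh=Q.T@(np.asarray(p,float)-P)/10; rv=Ro.from_matrix(Q.T@R).as_rotvec(degrees=True)
    for i in range(1,n+1): print([grip]+list((sh*i/total).round(2))+list((rv*i/total).round(1)),',')
E
python3 -c "
from k import *
rows([553.5,-267,190],Rdown(-76.8),8,21,90)"
```

```text
[90, np.float64(0.06), np.float64(-2.88), np.float64(-3.39), np.float64(7.2), np.float64(0.0), np.float64(0.0)] ,
[90, np.float64(0.11), np.float64(-5.75), np.float64(-6.78), np.float64(14.4), np.float64(0.0), np.float64(0.0)] ,
[90, np.float64(0.17), np.float64(-8.63), np.float64(-10.17), np.float64(21.7), np.float64(0.0), np.float64(0.0)] ,
[90, np.float64(0.23), np.float64(-11.51), np.float64(-13.57), np.float64(28.9), np.float64(0.0), np.float64(0.0)] ,
[90, np.float64(0.29), np.float64(-14.39), np.float64(-16.96), np.float64(36.1), np.float64(0.0), np.float64(0.0)] ,
[90, np.float64(0.34), np.float64(-17.26), np.float64(-20.35), np.float64(43.3), np.float64(0.0), np.float64(0.0)] ,
[90, np.float64(0.4), np.float64(-20.14), np.float64(-23.74), np.float64(50.5), np.float64(0.0), np.float64(0.0)] ,
[90, np.float64(0.46), np.float64(-23.02), np.float64(-27.13), np.float64(57.7), np.float64(0.0), np.float64(0.0)] ,
```

Request:
{"name": "servo_tool", "arguments": {"commands": [[[90, 0, -2.9, -3.4, 7.2, 0, 0], [90, 0, -5.8, -6.8, 14.4, 0, 0], [90, 0, -8.7, -10.2, 21.6, 0, 0], [90, 0, -11.6, -13.6, 28.8, 0, 0], [90, 0, -14.5, -17, 36, 0, 0], [90, 0, -17.4, -20.4, 43.2, 0, 0], [90, 0, -20.3, -23.8, 50.4, 0, 0], [90, 0, -23, -27.1, 58, 0, 0]]], "force": 30}}

```text
time: 0.9
tool_pos: [308.5, 255.2, 201.7]
tcp_rot: [-109.0, 90.0, -92.5]
ft_force: [1.5, 0.3, 0.7]
finger_gap: 55.1
```

```bash
sed -i 's/+list((sh\*i\/total).round(2))+list((rv\*i\/total).round(1))/+(sh*i\/total).round(2).tolist()+(rv*i\/total).round(1).tolist()/' k.py; python3 -c "
from k import *
done(0,-23,-27.1,58,0,0)
rows([553.5,-267,190],Rdown(-76.8),8,13,90)"
```

```text
cmd [-36.99 281.48 201.99] meas [308.54 255.24 201.67] F [1.53 0.25 0.67] gap 55.1 t 0.9 rot [41.5 90.   0. ] [-109.    90.   -92.5]
[90, 0.09, -0.15, 6.2, 2.7, 0.0, 0.0] ,
[90, 0.18, -0.3, 12.4, 5.4, 0.0, 0.0] ,
[90, 0.28, -0.45, 18.59, 8.1, 0.0, 0.0] ,
[90, 0.37, -0.6, 24.79, 10.9, 0.0, 0.0] ,
[90, 0.46, -0.74, 30.99, 13.6, 0.0, 0.0] ,
[90, 0.55, -0.89, 37.19, 16.3, 0.0, 0.0] ,
[90, 0.65, -1.04, 43.38, 19.0, 0.0, 0.0] ,
[90, 0.74, -1.19, 49.58, 21.7, 0.0, 0.0] ,<sys>:0: UserWarning: Gimbal lock detected. Setting third angle to zero since it is not possible to uniquely determine all angles.
```

```bash
python3 -W ignore -c "
from k import *
Q=Rdown(74.768);P=np.array([157.587,578.94,201.992])+Q@np.array([0,-230,-271.]);np.savez('cmd.npz',p=P,R=Rdown(74.768-58))
done(0,0,0,0,0,0)
rows([553.5,-267,190],Rdown(-76.8),8,13,90)"
```

```text
cmd [308.31 257.03 201.99] meas [308.54 255.24 201.67] F [1.53 0.25 0.67] gap 55.1 t 0.9 rot [-16.8  90.    0. ] [-109.    90.   -92.5]
[90, 0.09, -4.4, 0.64, 7.2, 0.0, 0.0] ,
[90, 0.18, -8.81, 1.29, 14.4, 0.0, 0.0] ,
[90, 0.28, -13.21, 1.93, 21.6, 0.0, 0.0] ,
[90, 0.37, -17.62, 2.57, 28.8, 0.0, 0.0] ,
[90, 0.46, -22.02, 3.21, 36.0, 0.0, 0.0] ,
[90, 0.55, -26.42, 3.86, 43.2, 0.0, 0.0] ,
[90, 0.65, -30.83, 4.5, 50.4, 0.0, 0.0] ,
[90, 0.74, -35.23, 5.14, 57.6, 0.0, 0.0] ,
```

Request:
{"name": "servo_tool", "arguments": {"commands": [[[90, 0, -4.4, 0.6, 7.2, 0, 0], [90, 0, -8.8, 1.2, 14.4, 0, 0], [90, 0, -13.2, 1.8, 21.6, 0, 0], [90, 0, -17.6, 2.5, 28.8, 0, 0], [90, 0, -22, 3.2, 36, 0, 0], [90, 0, -26.4, 3.8, 43.2, 0, 0], [90, 0, -30.8, 4.5, 50.4, 0, 0], [90, 0, -35, 5, 58, 0, 0]]]}}

```text
time: 1.7
tool_pos: [457.5, -65.7, 201.7]
tcp_rot: [176.7, 90.0, 135.2]
ft_force: [0.5, 0.6, 0.3]
finger_gap: 55.1
```

```bash
python3 -W ignore -c "
from k import *
done(0,-35,5,58,0,0)
rows([553.5,-267,100],Rdown(-76.8),8,8,90)"
```

```text
cmd [457.16 -63.66 201.99] meas [457.51 -65.65 201.72] F [0.53 0.63 0.33] gap 55.1 t 1.7 rot [41.2 90.   0. ] [176.7  90.  135.2]
[90, 1.27, -1.12, 2.58, 4.4, 0.0, 0.0] ,
[90, 2.55, -2.24, 5.16, 8.9, 0.0, 0.0] ,
[90, 3.82, -3.35, 7.74, 13.3, 0.0, 0.0] ,
[90, 5.1, -4.47, 10.32, 17.8, 0.0, 0.0] ,
[90, 6.37, -5.59, 12.9, 22.2, 0.0, 0.0] ,
[90, 7.65, -6.71, 15.49, 26.7, 0.0, 0.0] ,
[90, 8.92, -7.82, 18.07, 31.1, 0.0, 0.0] ,
[90, 10.2, -8.94, 20.65, 35.6, 0.0, 0.0] ,
```

Request:
{"name": "servo_tool", "arguments": {"commands": [[[90, 1.3, -1.1, 2.6, 4.5, 0, 0], [90, 2.6, -2.2, 5.2, 9, 0, 0], [90, 3.8, -3.4, 7.8, 13.5, 0, 0], [90, 5.1, -4.5, 10.4, 18, 0, 0], [90, 6.4, -5.6, 13, 22.5, 0, 0], [90, 7.7, -6.7, 15.6, 27, 0, 0], [90, 9, -7.8, 18.1, 31.3, 0, 0], [90, 10.2, -8.94, 20.65, 35.6, 0, 0]]]}}

```text
time: 2.5
tool_pos: [553.5, -267.7, 98.6]
tcp_rot: [-135.1, 89.9, 147.9]
ft_force: [0.2, 0.0, 0.8]
finger_gap: 55.2
```

Request:
{"name": "servo_tool", "arguments": {"commands": [[[90, 2, 0, 0, 0, 0, 0], [90, 4, 0, 0, 0, 0, 0], [90, 4, 0, 0, 0, 0, 0]]]}}

```text
time: 2.8
tool_pos: [550.8, -265.6, 55.7]
tcp_rot: [-133.9, 89.6, 149.2]
ft_force: [0.3, 0.3, -0.9]
finger_gap: 55.0
```

```bash
python3 -W ignore -c "
from k import *
done(10.2,-8.94,20.65,35.6,0,0)
done(4,0,0,0,0,0)
for n,t in(('top','t1'),('scene','s1')):
    p,d=snap(n,t);u,v,_=proj(n,[553.5,-267,26]);u=int(u);v=int(v)
    o=cv2.imread(f'pics/{t}.png')[v-35:v+35,u-45:u+45];cv2.imwrite(f'pics/{t}c.png',cv2.resize(o,None,fx=8,fy=8,interpolation=3))
    print(u-45,v-35)
"
```

```text
cmd [ 553.53 -267.     99.99] meas [ 550.76 -265.61   55.71] F [ 0.34  0.28 -0.89] gap 55.0 t 2.8 rot [76.8 90.   0. ] [-133.9   89.6  149.2]
cmd [ 553.53 -267.     59.99] meas [ 550.76 -265.61   55.71] F [ 0.34  0.28 -0.89] gap 55.0 t 2.8 rot [76.8 90.   0. ] [-133.9   89.6  149.2]
373 214
225 301
```

View pics/t1c.png

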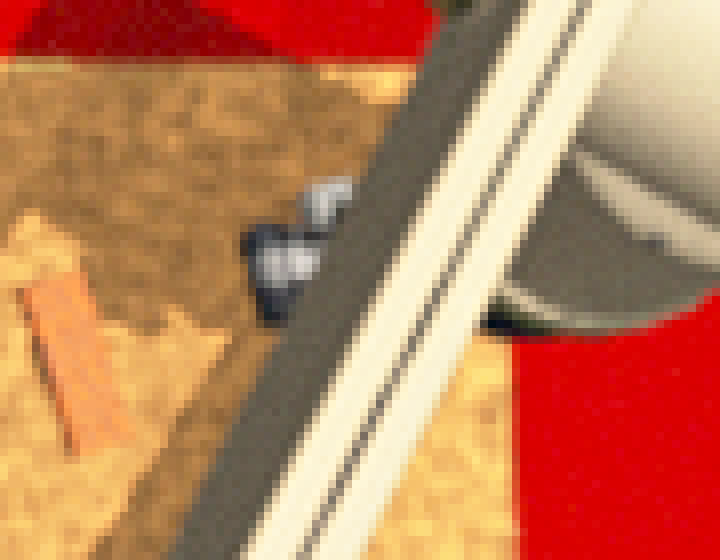

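View pics/s1c.png

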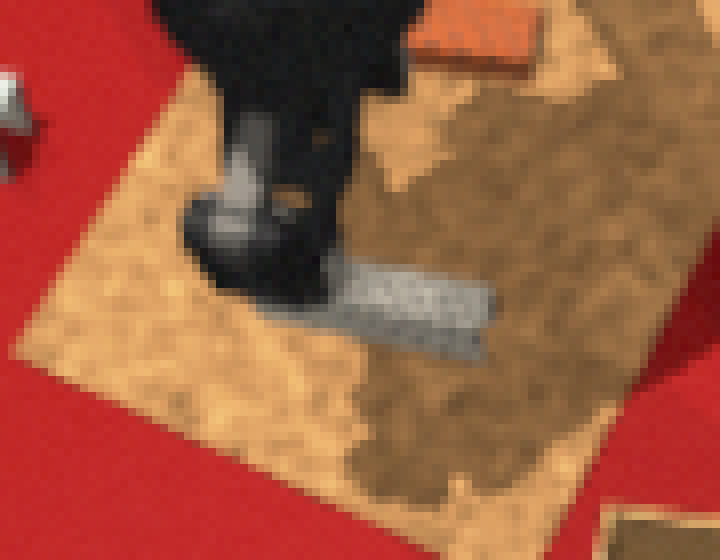

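The pictures show the fingers over the mat strip (scene crop about (290,290)), square to it with a leg on each side. I'll descend.

Request:
{"name": "servo_tool", "arguments": {"commands": [[[90, 1.5, 0, 0, 0, 0, 0], [90, 3, 0, 0, 0, 0, 0], [90, 4.2, 0, 0, 0, 0, 0], [90, 4.8, 0, 0, 0, 0, 0], [90, 4.8, 0, 0, 0, 0, 0], [90, 4.8, 0, 0, 0, 0, 0]]]}}

```text
time: 3.5
tool_pos: [553.6, -267.0, 12.0]
tcp_rot: [-115.9, 90.0, 167.3]
ft_force: [-0.1, 0.1, 0.3]
finger_gap: 55.3
```

Request:
{"name": "servo_tool", "arguments": {"commands": [[[255, 0, 0, 0, 0, 0, 0], [255, 0, 0, 0, 0, 0, 0], [255, 0, 0, 0, 0, 0, 0], [255, 0, 0, 0, 0, 0, 0], [255, 0, 0, 0, 0, 0, 0], [255, 0, 0, 0, 0, 0, 0], [255, 0, 0, 0, 0, 0, 0], [255, 0, 0, 0, 0, 0, 0]]], "force": 40}}

```text
time: 4.3
tool_pos: [553.5, -267.0, 12.0]
tcp_rot: [-104.2, 90.0, 179.0]
ft_force: [0.2, -0.0, -0.4]
finger_gap: -0.2
```

```bash
python3 -W ignore -c "
from k import *
done(4.8,0,0,0,0,0)
print(r.sense()['joint_pos'].round(1))
"
```

```text
cmd [ 553.53 -267.     11.99] meas [ 553.54 -266.98   11.96] F [ 0.17 -0.01 -0.4 ] gap -0.2 t 4.3 rot [76.8 90.   0. ] [-104.2   90.   179. ]
[-30.5  19.1  92.5  -0.   68.4  46.3]
```

```bash
python3 -W ignore -c "
from k import *
for n,t in(('top','t2'),('scene','s2')):
    p,d=snap(n,t);u,v,_=proj(n,[553.5,-267,26]);u=int(u);v=int(v)
    o=cv2.imread(f'pics/{t}.png')[v-35:v+35,u-45:u+45];cv2.imwrite(f'pics/{t}c.png',cv2.resize(o,None,fx=8,fy=8,interpolation=3))
    print(u-45,v-35,[np.round(proj(n,[553.5,-267,12]),1)])
"
```

```text
373 214 [array([ 416.9,  249.8, 1166.4])]
225 301 [array([ 271.2,  339.2, 1092. ])]
```

View pics/t2c.png

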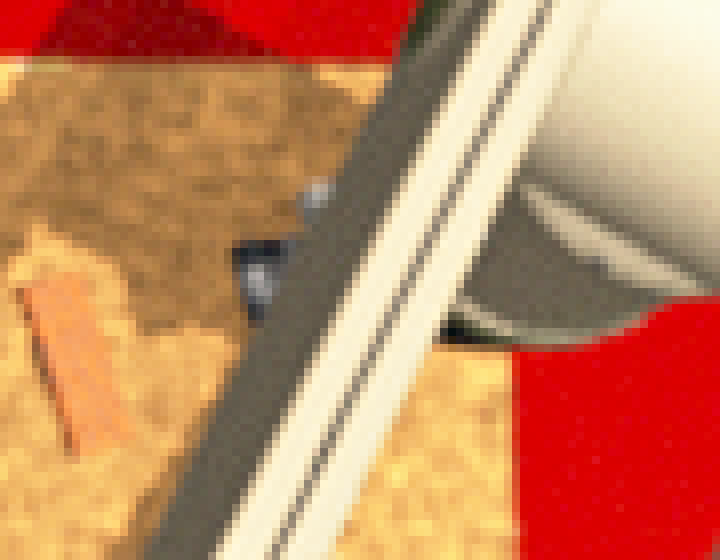

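View pics/s2c.png

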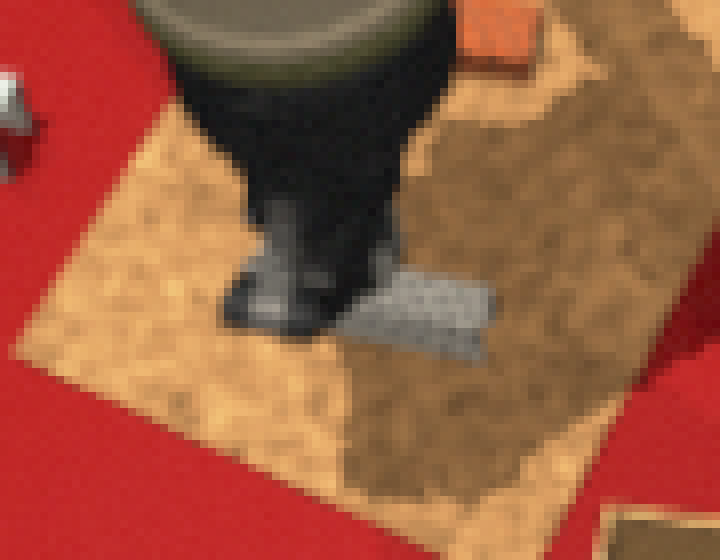

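```bash
python3 -W ignore -c "
from k import *
print(ray('scene',260,340,10),ray('top',403,247,60),ray('top',403,247,80),r.sense())
for n in('top','scene'):
    for p in([553.5,-267,12],[553.5,-267,66],[553.5,-267,85],[553.5,-267,200]): print(n,np.round(proj(n,p),1))
for n,t in(('top','t2'),('scene','s2')):
    d=np.load(f'pics/{t}.npy');W=cloud(n,d);
    for (u,v) in ((403,247),(406,246),(412,238)) if n=='top' else ((256,338),(260,341),(264,339),(262,330),(270,320),(280,339)): print(n,u,v,W[v,u].round(1))
"
python3 -c "
import cv2
for t in('s2','t2'):
  a=cv2.imread(f'pics/{t}.png');cv2.imwrite(f'pics/{t}d.png',cv2.resize(a[150:400,100:440] if t=='s2' else a[150:450,250:560],None,fx=2,fy=2,interpolation=3))"
```

```text
[ 530.05255302 -279.10705693   10.        ] [ 554.26410125 -221.45215699   60.        ] [ 551.63711717 -217.54966852   80.        ] {'time': 4.4, 'joint_pos': array([-3.05256097e+01,  1.90596941e+01,  9.25271329e+01, -1.28546498e-03,
        6.84122841e+01,  4.63036268e+01]), 'qd': array([ 0.02643411, -0.00178447, -0.08421016, -0.05700366, -0.03130036,
        0.00504155]), 'joint_efforts': array([-1.12401616e-03, -6.19947410e+01, -4.48090589e+01, -2.79571532e-04,
        1.60265612e-03, -9.67966230e-05]), 'tool_pos': array([ 553.57477106, -266.98540807,   11.98425278]), 'tcp_rot': array([ -7.05902478,  89.99851039, -83.88778838]), 'ft_force': array([ 0.25435511, -0.30329479,  0.26108396]), 'wrist_torque': array([-0.05670298, -0.01081746,  0.01750993]), 'finger_gap': -0.11280171541466709}
top [ 416.9  249.8 1166.4]
top [ 421.7  247.2 1112.9]
top [ 423.5  246.2 1094.1]
top [435.9 239.4 980.3]
scene [ 271.2  339.2 1092. ]
scene [ 268.9  329.1 1048.6]
scene [ 268.1  325.3 1033.3]
scene [262.5 299.7 940.8]
top 403 247 [ 544.8 -207.3  132.3]
top 406 246 [ 547.  -214.1  134. ]
top 412 238 [ 583.  -252.6   22.7]
scene 256 338 [ 562.2 -323.1  137.2]
scene 260 341 [ 572.1 -324.3  134.3]
scene 264 339 [ 576.  -315.6  130.3]
scene 262 330 [ 569.7 -307.8  152.5]
scene 270 320 [ 582.1 -291.4  178.3]
scene 280 339 [ 576.7 -263.7   28.4]
```

View pics/s2d.png

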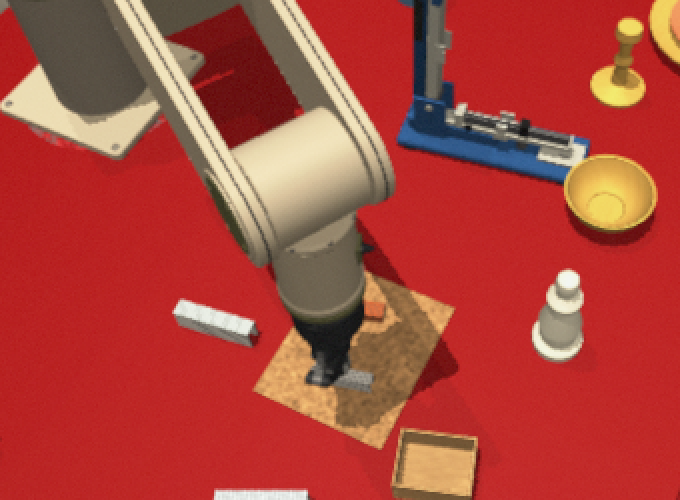

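View pics/t2d.png

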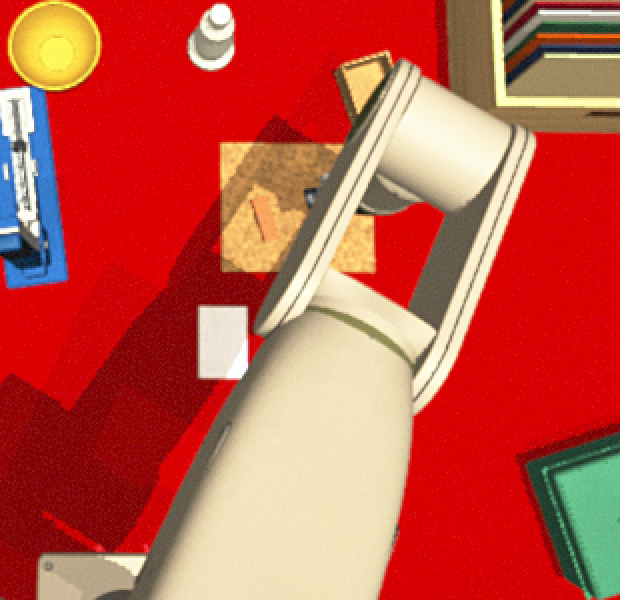

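The black shapes in view are gripper knuckles at z 130; the tips are hidden. The gap reads shut, so I'll lift a little and look.

Request:
{"name": "servo_tool", "arguments": {"commands": [[[255, -2, 0, 0, 0, 0, 0], [255, -5, 0, 0, 0, 0, 0], [255, -8, 0, 0, 0, 0, 0], [255, -8, 0, 0, 0, 0, 0]]]}}

```text
time: 4.8
tool_pos: [556.8, -268.8, 97.8]
tcp_rot: [46.2, 89.5, -30.6]
ft_force: [1.6, 0.1, 0.7]
finger_gap: -0.0
```

```bash
python3 -W ignore -c "
from k import *
done(-8,0,0,0,0,0)
for n,t in(('scene','s3'),('top','t3')):
    p,d=snap(n,t);u,v,_=proj(n,[553.5,-267,60]);u=int(u);v=int(v)
    o=cv2.imread(f'pics/{t}.png')[v-35:v+35,u-45:u+45];cv2.imwrite(f'pics/{t}c.png',cv2.resize(o,None,fx=8,fy=8,interpolation=3))
    print(u-45,v-35,[np.round(proj(n,[553.5,-267,92]),1)])
"
```

```text
cmd [ 553.53 -267.     91.99] meas [ 556.75 -268.84   97.79] F [1.58 0.11 0.73] gap -0.0 t 4.8 rot [76.8 90.   0. ] [ 46.2  89.5 -30.6]
224 295 [array([ 267.8,  323.9, 1027.7])]
376 212 [array([ 424.2,  245.8, 1087.2])]
```

View pics/s3c.png

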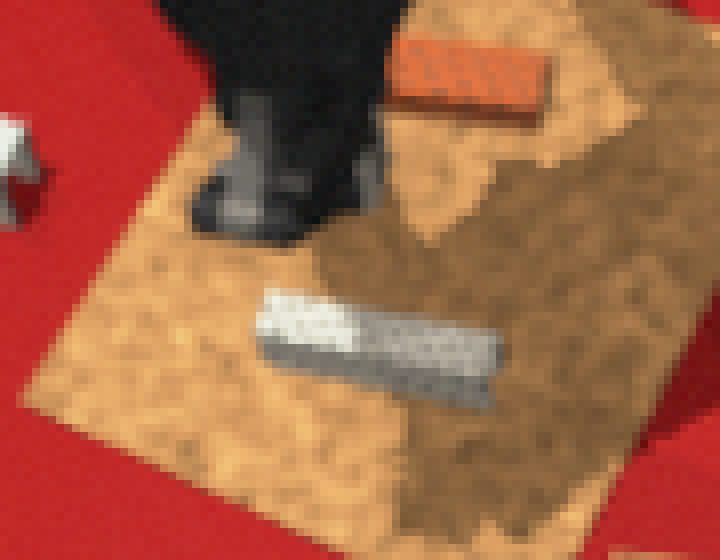

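View pics/t3c.png

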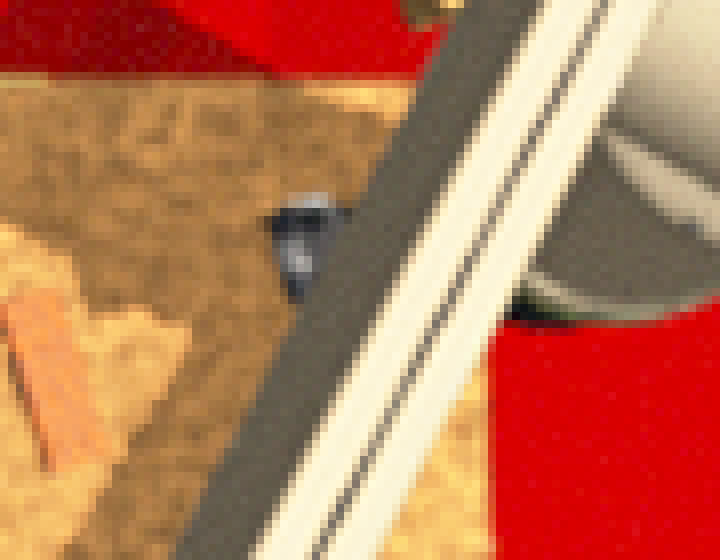

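```bash
python3 -W ignore -c "
from k import *
d=np.load('pics/s3.npy');W=cloud('scene',d)
for v in range(304,328,3):
  print(v,[tuple(W[v,u].round(0).astype(int)) for u in range(246,276,4)])
d=np.load('pics/t3.npy');W=cloud('top',d)
for v in range(236,250,2):
  print(v,[tuple(W[v,u].round(0).astype(int)) for u in range(408,422,3)])
s=r.sense();print(s['joint_pos'],s['tool_pos'])
"; python3 -c "
import cv2
a=cv2.imread('pics/s3.png');cv2.imwrite('pics/s3d.png',cv2.resize(a[250:350,220:320],None,fx=6,fy=6,interpolation=0))"
```

```text
304 [(np.int64(447), np.int64(-206), np.int64(0)), (np.int64(554), np.int64(-306), np.int64(247)), (np.int64(564), np.int64(-306), np.int64(255)), (np.int64(572), np.int64(-303), np.int64(256)), (np.int64(572), np.int64(-293), np.int64(240)), (np.int64(576), np.int64(-286), np.int64(230)), (np.int64(574), np.int64(-271), np.int64(205)), (np.int64(516), np.int64(-185), np.int64(18))]
307 [(np.int64(453), np.int64(-215), np.int64(4)), (np.int64(554), np.int64(-308), np.int64(238)), (np.int64(562), np.int64(-305), np.int64(240)), (np.int64(570), np.int64(-304), np.int64(244)), (np.int64(573), np.int64(-296), np.int64(234)), (np.int64(572), np.int64(-283), np.int64(210)), (np.int64(575), np.int64(-274), np.int64(198)), (np.int64(519), np.int64(-191), np.int64(15))]
310 [(np.int64(457), np.int64(-222), np.int64(2)), (np.int64(466), np.int64(-218), np.int64(2)), (np.int64(563), np.int64(-308), np.int64(234)), (np.int64(572), np.int64(-308), np.int64(240)), (np.int64(573), np.int64(-298), np.int64(226)), (np.int64(570), np.int64(-283), np.int64(197)), (np.int64(566), np.int64(-266), np.int6
[... 3099 characters left out ...]
64(-165), np.int64(467)), (np.int64(501), np.int64(-162), np.int64(499))]
246 [(np.int64(565), np.int64(-246), np.int64(0)), (np.int64(537), np.int64(-209), np.int64(212)), (np.int64(536), np.int64(-215), np.int64(216)), (np.int64(501), np.int64(-162), np.int64(478)), (np.int64(497), np.int64(-159), np.int64(510))]
248 [(np.int64(559), np.int64(-245), np.int64(5)), (np.int64(559), np.int64(-254), np.int64(4)), (np.int64(532), np.int64(-214), np.int64(218)), (np.int64(496), np.int64(-159), np.int64(490)), (np.int64(493), np.int64(-157), np.int64(520))]
[-3.05244364e+01  1.39081445e+01  8.96047595e+01 -1.11934778e-03
  7.63565903e+01  4.63030174e+01] [ 554.30830202 -267.40249359   93.07526862]
```

View pics/s3d.png

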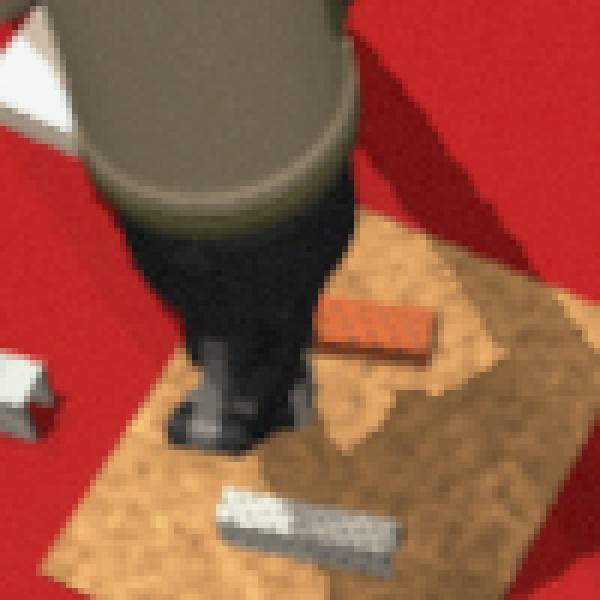

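```bash
python3 -W ignore -c "
from k import *
for n,t in(('scene','s3'),('scene','s1'),('top','t3'),('scene','s2')):
    d=np.load(f'pics/{t}.npy');W=cloud(n,d)
    m=(abs(W[...,0]-553.5)<25)&(abs(W[...,1]+267)<40)&(W[...,2]>32)
    z=np.sort(W[m][:,2]);print(t,m.sum(),z[:12].round())
    k=np.argsort(W[m][:,2])[:6];print(W[m][k].round(0).tolist(), np.argwhere(m)[k].tolist())
"
```

```text
s3 2376 [130. 130. 131. 133. 135. 136. 137. 138. 138. 139. 140. 140.]
[[567.0, -274.0, 130.0], [565.0, -275.0, 130.0], [564.0, -260.0, 131.0], [567.0, -268.0, 133.0], [566.0, -275.0, 135.0], [565.0, -278.0, 136.0]] [[321, 270], [321, 269], [315, 272], [318, 271], [320, 269], [321, 268]]
s1 2381 [92. 92. 93. 94. 94. 95. 96. 97. 97. 97. 97. 99.]
[[553.0, -238.0, 92.0], [549.0, -240.0, 92.0], [552.0, -239.0, 93.0], [567.0, -299.0, 94.0], [546.0, -239.0, 94.0], [545.0, -240.0, 95.0]] [[313, 274], [313, 272], [313, 273], [338, 266], [312, 271], [312, 270]]
t3 1843 [199. 201. 384. 388. 392. 397. 397. 400. 404. 406. 406. 408.]
[[556.0, -230.0, 199.0], [554.0, -230.0, 201.0], [529.0, -235.0, 384.0], [530.0, -234.0, 388.0], [529.0, -235.0, 392.0], [530.0, -233.0, 397.0]] [[238, 419], [239, 419], [238, 446], [237, 446], [237, 447], [236, 447]]
s2 2081 [41. 43. 47. 47. 47. 51. 53. 54. 55. 55. 56. 57.]
[[563.0, -271.0, 41.0], [562.0, -272.0, 43.0], [564.0, -271.0, 47.0], [562.0, -272.0, 47.0], [563.0, -264.0, 47.0], [562.0, -276.0, 51.0]] [[337, 273], [337, 272], [336, 273], [336, 272], [333, 274], [337, 271]]
```

The depth clouds put the shut fingertips about 33 mm above the reported TCP: lowest finger points were z 41 against a reported 12, and 130 against about 95. So the fingers closed above the strip, which has not moved. I'll check the offset by a light touch on the strip's top, which is at a known z of 26.

Request:
{"name": "servo_tool", "arguments": {"commands": [[[255, 3, 0, 0, 0, 0, 0], [255, 6, 0, 0, 0, 0, 0], [255, 8.4, 0, 0, 0, 0, 0], [255, 9, 0, 0, 0, 0, 0], [255, 9, 0, 0, 0, 0, 0], [255, 9, 0, 0, 0, 0, 0]]]}}

```text
time: 5.5
tool_pos: [553.7, -267.0, 2.1]
tcp_rot: [159.7, 90.0, 82.9]
ft_force: [1.0, 0.6, -0.6]
finger_gap: -0.4
```

Request:
{"name": "servo_tool", "arguments": {"commands": [[[255, 0.2, 0, 0, 0, 0, 0], [255, 0.4, 0, 0, 0, 0, 0], [255, 0.4, 0, 0, 0, 0, 0]]]}}

```text
time: 5.8
tool_pos: [553.7, -267.0, -1.9]
tcp_rot: [46.8, 90.0, -30.0]
ft_force: [-0.7, -1.0, 0.1]
finger_gap: 0.0
```

```bash
python3 -W ignore -c "
from k import *
done(9,0,0,0,0,0)
done(.4,0,0,0,0,0)
p,d=snap('scene','s4');W=cloud('scene',d)
m=(abs(W[...,0]-553.5)<25)&(abs(W[...,1]+267)<40)&(W[...,2]>30)
k=np.argsort(W[m][:,2])[:8];print(W[m][k].round(0).tolist(), np.argwhere(m)[k].tolist())
a=cv2.imread('pics/s4.png');cv2.imwrite('pics/s4d.png',cv2.resize(a[300:370,230:320],None,fx=8,fy=8,interpolation=0))"
```

```text
cmd [ 553.53 -267.      1.99] meas [ 553.67 -267.03   -1.85] F [-0.68 -0.99  0.09] gap 0.0 t 5.8 rot [76.8 90.   0. ] [ 46.8  90.  -30. ]
cmd [ 553.53 -267.     -2.01] meas [ 553.67 -267.03   -1.85] F [-0.68 -0.99  0.09] gap 0.0 t 5.8 rot [76.8 90.   0. ] [ 46.8  90.  -30. ]
[[577.0, -259.0, 30.0], [564.0, -269.0, 32.0], [561.0, -273.0, 32.0], [562.0, -259.0, 33.0], [563.0, -262.0, 34.0], [564.0, -273.0, 35.0], [562.0, -278.0, 39.0], [565.0, -269.0, 39.0]] [[337, 281], [338, 274], [339, 272], [334, 275], [335, 275], [339, 273], [340, 271], [337, 274]]
```

View pics/s4d.png

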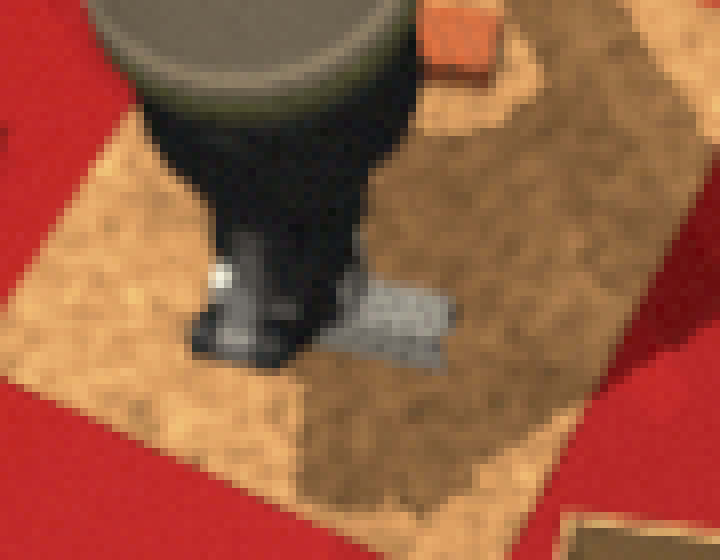

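Reported z is -1.9 with no contact, so the offset is real. Creeping on.

Request:
{"name": "servo_tool", "arguments": {"commands": [[[255, 0.1, 0, 0, 0, 0, 0], [255, 0.2, 0, 0, 0, 0, 0], [255, 0.3, 0, 0, 0, 0, 0], [255, 0.3, 0, 0, 0, 0, 0]]]}}

```text
time: 6.25
tool_pos: [553.9, -267.3, -3.3]
tcp_rot: [30.9, 90.0, -46.0]
ft_force: [-6.4, 2.8, 13.7]
finger_gap: -0.0
```

Request:
{"name": "servo_tool", "arguments": {"commands": [[[255, 0.1, 0, 0, 0, 0, 0], [255, 0.2, 0, 0, 0, 0, 0], [255, 0.2, 0, 0, 0, 0, 0]]]}}

```text
time: 6.55
tool_pos: [554.2, -267.7, -3.3]
tcp_rot: [21.7, 89.9, -55.1]
ft_force: [-12.4, 4.7, 27.1]
finger_gap: -0.2
```

Request:
{"name": "servo_tool", "arguments": {"commands": [[[90, -2, 0, 0, 0, 0, 0], [90, -4, 0, 0, 0, 0, 0], [90, -4, 0, 0, 0, 0, 0], [90, -4, 0, 0, 0, 0, 0], [90, -2, 0, 0, 0, 0, 0], [90, 0.4, 0, 0, 0, 0, 0], [90, 1.1, 0, 0, 0, 0, 0], [90, 1.1, 0, 0, 0, 0, 0]]]}}

```text
time: 7.35
tool_pos: [551.4, -265.7, -20.8]
tcp_rot: [-133.4, 89.7, 149.7]
ft_force: [-0.4, 0.0, 0.5]
finger_gap: 55.8
```

Request:
{"name": "servo_tool", "arguments": {"commands": [[[255, 0, 0, 0, 0, 0, 0], [255, 0, 0, 0, 0, 0, 0], [255, 0, 0, 0, 0, 0, 0], [255, 0, 0, 0, 0, 0, 0], [255, 0, 0, 0, 0, 0, 0], [255, 0, 0, 0, 0, 0, 0]]], "force": 40}}

```text
time: 7.95
tool_pos: [554.6, -267.6, -16.6]
tcp_rot: [46.2, 89.9, -30.7]
ft_force: [-0.7, 0.4, 5.9]
finger_gap: 13.2
```

```bash
python3 -W ignore -c "
from k import *
done(.5,0,0,0,0,0)
done(1.1,0,0,0,0,0)
"
```

```text
cmd [ 553.53 -267.     -7.01] meas [ 554.6  -267.6   -16.61] F [-0.74  0.42  5.88] gap 13.2 t 7.95 rot [76.8 90.   0. ] [ 46.2  89.9 -30.7]
cmd [ 553.53 -267.    -18.01] meas [ 554.6  -267.6   -16.61] F [-0.74  0.42  5.88] gap 13.2 t 7.95 rot [76.8 90.   0. ] [ 46.2  89.9 -30.7]
```

Gap is 13.2, so the strip is held. Lift and look.

Request:
{"name": "servo_tool", "arguments": {"commands": [[[255, -1, 0, 0, 0, 0, 0], [255, -3, 0, 0, 0, 0, 0], [255, -6, 0, 0, 0, 0, 0], [255, -9, 0, 0, 0, 0, 0], [255, -11.8, 0, 0, 0, 0, 0], [255, -11.8, 0, 0, 0, 0, 0]]]}}

```text
time: 8.55
tool_pos: [556.5, -268.7, 106.1]
tcp_rot: [46.3, 89.5, -30.5]
ft_force: [0.8, -0.2, 0.1]
finger_gap: 12.8
```

```bash
python3 -W ignore -c "
from k import *
done(-11.8,0,0,0,0,0)
p,d=snap('scene','s5');done(0,0,0,0,0,0)
a=cv2.imread('pics/s5.png');cv2.imwrite('pics/s5d.png',cv2.resize(a[270:350,220:320],None,fx=7,fy=7,interpolation=0))
rows(S(-110,2,0)*[1,1,0]+[0,0,100],Rdown(-81.85),8,10,255)
"
```

```text
cmd [ 553.53 -267.     99.99] meas [ 556.51 -268.65  106.15] F [ 0.79 -0.23  0.07] gap 12.8 t 8.55 rot [76.8 90.   0. ] [ 46.3  89.5 -30.5]
cmd [ 553.53 -267.     99.99] meas [ 555.35 -267.99  103.47] F [ 0.14  0.15 -0.09] gap 13.0 t 8.6 rot [76.8 90.   0. ] [ 46.2  89.7 -30.6]
[255, -0.0, 1.96, -3.8, 0.5, 0.0, 0.0] ,
[255, -0.0, 3.91, -7.61, 1.0, 0.0, 0.0] ,
[255, -0.0, 5.87, -11.41, 1.5, 0.0, 0.0] ,
[255, -0.0, 7.83, -15.21, 2.0, 0.0, 0.0] ,
[255, -0.0, 9.78, -19.02, 2.5, 0.0, 0.0] ,
[255, -0.0, 11.74, -22.82, 3.0, 0.0, 0.0] ,
[255, -0.0, 13.7, -26.62, 3.5, 0.0, 0.0] ,
[255, -0.0, 15.65, -30.43, 4.0, 0.0, 0.0] ,
```

View pics/s5d.png

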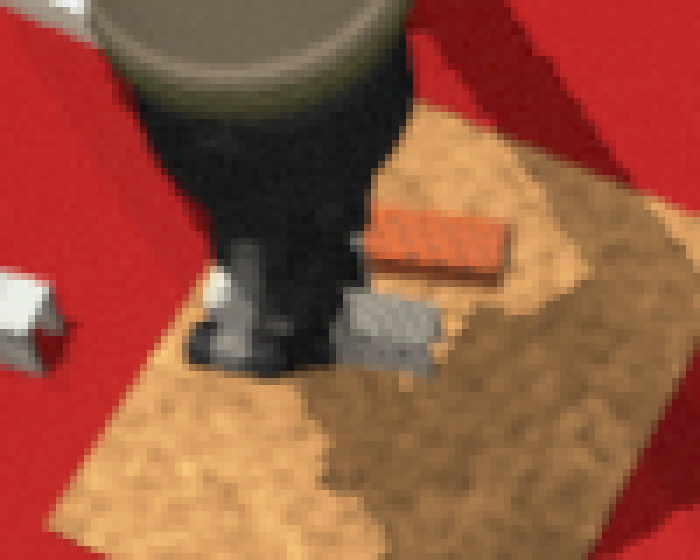

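```bash
python3 -W ignore -c "
from k import *
d=np.load('pics/s5.npy');W=cloud('scene',d)
m=(W[...,2]>105)&(W[...,2]<150)&(W[...,0]>564)&(W[...,0]<610)&(abs(W[...,1]+265)<30)
P=W[m];u=np.array([np.cos(np.deg2rad(13.2)),np.sin(np.deg2rad(13.2))]);
rel=(P[:,:2]-[555.5,-268.1]);a=rel@u;b=rel@[-u[1],u[0]]
t=P[:,2]
for lo,hi in((105,115),(115,125),(125,132),(132,138),(138,142),(142,150)): 
  k=(t>lo)&(t<=hi);print(lo,k.sum(),a[k].max().round(1) if k.any() else '',b[k].min().round(1) if k.any() else '',b[k].max().round(1) if k.any() else '')
# expected end corners
for z in (123,146):
  for s in(-7,7):
    q=np.array([555.5,-268.1])+35*u+s*np.array([-u[1],u[0]]);print(z,s,np.round(proj('scene',[*q,z])[:2],1))
"
```

```text
105 0   
115 0   
125 16 34.4 -9.4 2.5
132 18 33.7 -13.8 3.3
138 11 34.0 -14.8 4.9
142 83 33.9 -21.5 5.4
123 -7 [281.8 324.1]
123 7 [283.5 318.3]
146 -7 [281.  319.1]
146 7 [282.7 313.3]
```

Request:
{"name": "servo_tool", "arguments": {"commands": [[[255, 0, 2, -3.8, 0.5, 0, 0], [255, 0, 3.9, -7.6, 1, 0, 0], [255, 0, 5.9, -11.4, 1.5, 0, 0], [255, 0, 7.8, -15.2, 2, 0, 0], [255, 0, 9.8, -19, 2.5, 0, 0], [255, 0, 11.7, -22.8, 3, 0, 0], [255, 0, 13.7, -26.6, 3.5, 0, 0], [255, 0, 15.6, -30.4, 4, 0, 0]]]}}

```text
time: 9.4
tool_pos: [635.3, 66.3, 98.4]
tcp_rot: [-97.2, 89.9, -178.1]
ft_force: [0.3, -0.1, -0.8]
finger_gap: 13.1
```

```bash
python3 -W ignore -c "
from k import *
done(0,15.6,-30.4,4,0,0)
print(S(-109,2,0))
rows(S(-109,2,0)*[1,1,0]+[0,0,70],Rdown(-81.85),4,4,255)
"
```

```text
cmd [636.17  64.54  99.99] meas [635.26  66.33  98.43] F [ 0.34 -0.1  -0.79] gap 13.1 t 9.4 rot [80.8 90.   0. ] [ -97.2   89.9 -178.1]
[656.40990806 147.78288369   0.        ]
[255, 0.75, 0.83, -1.97, 0.3, 0.0, 0.0] ,
[255, 1.5, 1.66, -3.95, 0.5, 0.0, 0.0] ,
[255, 2.25, 2.49, -5.92, 0.8, 0.0, 0.0] ,
[255, 3.0, 3.32, -7.9, 1.0, 0.0, 0.0] ,
```

Request:
{"name": "servo_tool", "arguments": {"commands": [[[255, 0.5, 0.8, -2, 0.3, 0, 0], [255, 1, 1.6, -4, 0.5, 0, 0], [255, 1.5, 2.5, -6, 0.8, 0, 0], [255, 2.4, 3.1, -7.4, 0.9, 0, 0], [255, 3, 3.32, -7.9, 1, 0, 0], [255, 3, 3.32, -7.9, 1, 0, 0], [255, 3, 3.32, -7.9, 1, 0, 0]]]}}

```text
time: 10.1
tool_pos: [655.9, 146.9, 69.3]
tcp_rot: [-72.8, 89.9, -154.6]
ft_force: [0.1, -0.2, -0.0]
finger_gap: 12.8
```

```bash
python3 -W ignore -c "
from k import *
done(3,3.32,-7.9,1,0,0)
for n,t in(('scene','s6'),('top','t6')):
    p,d=snap(n,t);u,v,_=proj(n,S(-80,0,60));u=int(u);v=int(v)
    a=cv2.imread(f'pics/{t}.png');cv2.imwrite(f'pics/{t}d.png',cv2.resize(a[v-35:v+35,u-45:u+45],None,fx=8,fy=8,interpolation=3));print(u-45,v-35)
"
```

```text
cmd [656.36 147.83  69.99] meas [655.91 146.92  69.33] F [ 0.1  -0.23 -0.04] gap 12.8 t 10.1 rot [81.8 90.   0. ] [ -72.8   89.9 -154.6]
322 178
212 181
```

View pics/s6d.png

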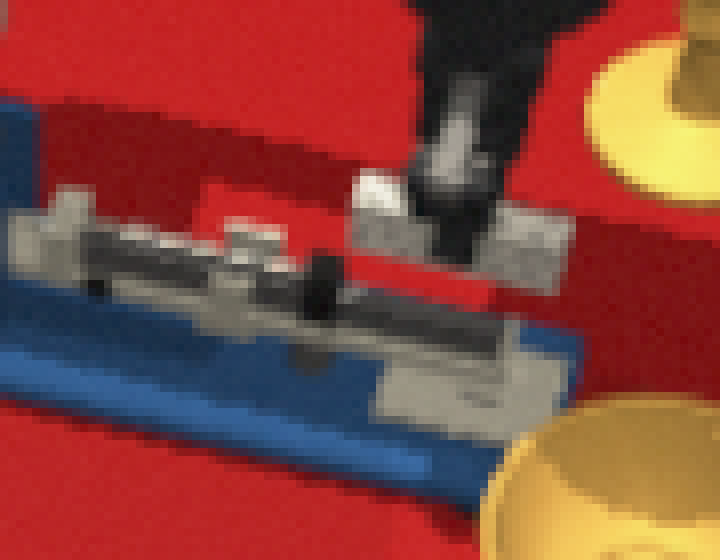

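View pics/t6d.png

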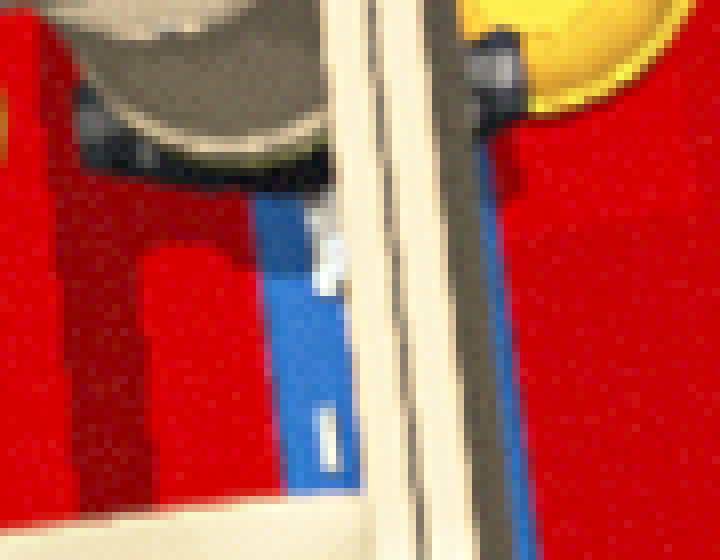

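```bash
python3 -W ignore -c "
from k import *
def st(p): return (RZ.T@(p-ORG)).round(1)
f=lambda u,v,z: st(ray('scene',322+(u-4)/8+0,178+(v-4)/8,z))
print('strip front bottom near',f(557,293,88.9),'tail bottom near',f(352,250,88.9),'front top near',f(572,215,112))
print('nose near top',f(520,320,53),'nose near bottom',f(518,385,45))
print('follower near top front',f(345,258,69),'wall near top at..',f(440,346,49),f(250,305,49))
print(st(r.sense()['tool_pos']))
"
```

```text
strip front bottom near [-142.4    8.1   88.9] tail bottom near [-74.    9.5  88.9] front top near [-141.7   -5.8  112. ]
nose near top [-130.6   -7.2   53. ] nose near bottom [-135.4   13.9   45. ]
follower near top front [-69.9  -3.3  69. ] wall near top at.. [-107.     8.3   49. ] [-41.3   9.4  49. ]
[-109.     3.    70.3]
```

Request:
{"name": "servo_tool", "arguments": {"commands": [[[255, 1, 0, 0, 0, 0, 0], [255, 2, 0, 0, 0, 0, 0], [255, 2.5, 0, 0, 0, 0, 0], [255, 2.7, 0, 0, 0, 0, 0], [255, 2.9, 0, 0, 0, 0, 0], [255, 3.1, 0, 0, 0, 0, 0], [255, 3.1, 0, 0, 0, 0, 0]]]}}

```text
time: 10.9
tool_pos: [656.9, 147.5, 39.6]
tcp_rot: [53.4, 89.9, -28.5]
ft_force: [0.6, -1.6, 0.6]
finger_gap: 12.9
```

```bash
cat >> k.py <<'E'
def st(p): return (RZ.T@(np.asarray(p)-ORG)).round(2)
def rep():
    s=r.sense();P,Q=load();print('cmd st',st(P),'meas st',st(s['tool_pos']),'under',round(s['tool_pos'][2]+19.6,2),'F st',(RZ.T@s['ft_force']).round(1),'T',(RZ.T@s['wrist_torque']).round(2),'gap',round(s['finger_gap'],1),'t',s['time'])
E
python3 -W ignore -c "
from k import *
done(3.1,0,0,0,0,0);rep()"
```

```text
cmd [656.36 147.83  38.99] meas [656.92 147.49  39.6 ] F [ 0.58 -1.62  0.63] gap 12.9 t 10.9 rot [81.8 90.   0. ] [ 53.4  89.9 -28.5]
cmd st [-108.96    1.95   38.99] meas st [-109.46    2.36   39.6 ] under 59.2 F st [-0.3  1.7  0.6] T [ 0.41 -0.01 -0.03] gap 12.9 t 10.9
```

Request:
{"name": "servo_tool", "arguments": {"commands": [[[255, 0.1, 0, 0, 0, 0, 0], [255, 0.2, 0, 0, 0, 0, 0], [255, 0.2, 0, 0, 0, 0, 0]]]}}

```text
time: 11.2
tool_pos: [656.8, 147.5, 37.1]
tcp_rot: [53.8, 90.0, -28.0]
ft_force: [2.5, -4.2, -0.3]
finger_gap: 12.9
```

```bash
python3 -W ignore -c "
from k import *
done(.2,0,0,0,0,0);rep()"
```

```text
cmd [656.36 147.83  36.99] meas [656.77 147.49  37.06] F [ 2.49 -4.2  -0.27] gap 12.9 t 11.2 rot [81.8 90.   0. ] [ 53.8  90.  -28. ]
cmd st [-108.96    1.95   36.99] meas st [-109.31    2.34   37.06] under 56.66 F st [-1.9  4.5 -0.3] T [0.65 0.23 0.08] gap 12.9 t 11.2
```

The underside is at 56.7, below the core top at 60, with no vertical force, so the strip is astride on the first feel. The side force of +4.5 N says the core lies further +y, so I'll ease over 1.2 mm.

Request:
{"name": "servo_tool", "arguments": {"commands": [[[255, 0, 0, 0.12, 0, 0, 0], [255, 0, 0, 0.12, 0, 0, 0]]]}}

```text
time: 11.4
tool_pos: [656.2, 147.0, 36.7]
tcp_rot: [-133.9, 89.9, 144.3]
ft_force: [0.1, -0.8, 0.9]
finger_gap: 12.6
```

```bash
python3 -W ignore -c "
from k import *
done(0,0,.12,0,0,0);rep()"
```

```text
cmd [656.53 146.64  36.99] meas [656.17 146.96  36.67] F [ 0.05 -0.84  0.86] gap 12.6 t 11.4 rot [81.8 90.   0. ] [-133.9   89.9  144.3]
cmd st [-108.96    3.15   36.99] meas st [-108.65    2.78   36.67] under 56.27 F st [0.1 0.8 0.9] T [-0.02  0.03  0.02] gap 12.6 t 11.4
```

Request:
{"name": "servo_tool", "arguments": {"commands": [[[255, 0, -0.1, 0.03, 0, 0, 0], [255, 0, -0.2, 0.03, 0, 0, 0], [255, 0, -0.3, 0.03, 0, 0, 0], [255, 0, -0.4, 0.03, 0, 0, 0], [255, 0, -0.5, 0.03, 0, 0, 0], [255, 0, -0.6, 0.03, 0, 0, 0], [255, 0, -0.6, 0.03, 0, 0, 0]]]}}

```text
time: 12.1
tool_pos: [650.6, 145.7, 37.0]
tcp_rot: [135.5, 90.0, 53.6]
ft_force: [2.0, 0.9, -2.6]
finger_gap: 12.9
```

```bash
python3 -W ignore -c "
from k import *
done(0,-.6,.03,0,0,0);rep()"
```

```text
cmd [650.64 145.49  36.99] meas [650.63 145.67  37.02] F [ 2.03  0.87 -2.56] gap 12.9 t 12.1 rot [81.8 90.   0. ] [135.5  90.   53.6]
cmd st [-102.96    3.45   36.99] meas st [-102.98    3.27   37.02] under 56.62 F st [-2.1 -0.6 -2.6] T [-0.21  0.57 -0.09] gap 12.9 t 12.1
```

Request:
{"name": "servo_tool", "arguments": {"commands": [[[255, 0, -0.15, 0, 0, 0, 0], [255, 0, -0.3, 0, 0, 0, 0], [255, 0, -0.45, 0, 0, 0, 0], [255, 0, -0.6, 0, 0, 0, 0], [255, 0, -0.75, 0, 0, 0, 0], [255, 0, -0.9, 0, 0, 0, 0], [255, 0, -1, 0, 0, 0, 0], [255, 0, -1, 0, 0, 0, 0]]]}}

```text
time: 12.9
tool_pos: [640.7, 144.1, 37.1]
tcp_rot: [117.3, 90.0, 35.5]
ft_force: [5.0, 3.0, -2.8]
finger_gap: 12.6
```

```bash
python3 -W ignore -c "
from k import *
done(0,-1,0,0,0,0);rep()
p,d=snap('scene','s7');u,v,_=proj('scene',S(-80,0,60));u=int(u);v=int(v)
a=cv2.imread('pics/s7.png');cv2.imwrite('pics/s7d.png',cv2.resize(a[v-35:v+35,u-45:u+45],None,fx=8,fy=8,interpolation=3));print(u-45,v-35)
rep()"
```

```text
cmd [640.74 144.07  36.99] meas [640.7  144.12  37.06] F [ 4.99  2.99 -2.84] gap 12.6 t 12.9 rot [81.8 90.   0. ] [117.3  90.   35.5]
cmd st [-92.96   3.46  36.99] meas st [-92.93   3.4   37.06] under 56.66 F st [-5.4 -2.2 -2.8] T [-0.32  0.8  -0.11] gap 12.6 t 12.9
322 178
cmd st [-92.96   3.46  36.99] meas st [-92.99   3.34  37.1 ] under 56.7 F st [-4.9 -1.7 -2. ] T [-0.32  0.81 -0.03] gap 13.0 t 12.95
```

View pics/s7d.png

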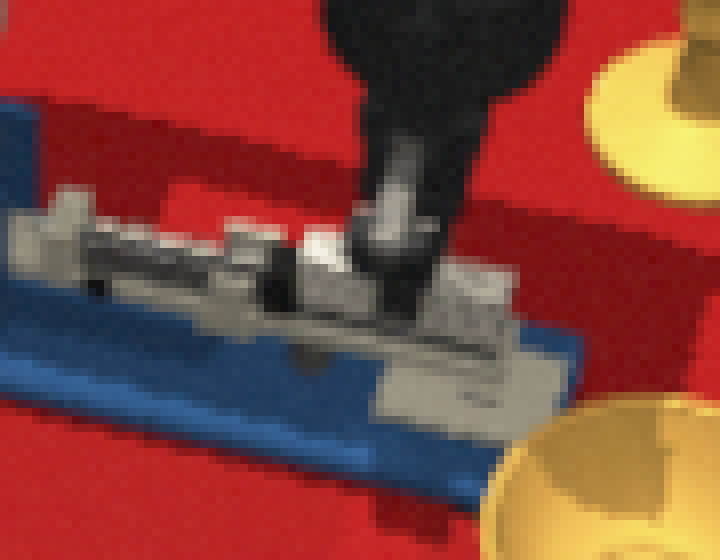

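Request:
{"name": "servo_tool", "arguments": {"commands": [[[255, 0, -0.08, -0.03, 0, 0, 0], [255, 0, -0.16, -0.03, 0, 0, 0], [255, 0, -0.16, -0.03, 0, 0, 0]]]}}

```text
time: 13.25
tool_pos: [639.2, 144.0, 37.1]
tcp_rot: [31.7, 90.0, -50.1]
ft_force: [4.7, 1.4, -1.8]
finger_gap: 13.0
```

Request:
{"name": "servo_tool", "arguments": {"commands": [[[255, 0.1, 0, 0, 0, 0, 0], [255, 0.2, 0, 0, 0, 0, 0], [255, 0.3, 0, 0, 0, 0, 0], [255, 0.4, 0, 0, 0, 0, 0], [255, 0.5, 0, 0, 0, 0, 0], [255, 0.5, 0, 0, 0, 0, 0]]]}}

```text
time: 13.85
tool_pos: [639.2, 144.1, 32.0]
tcp_rot: [60.7, 90.0, -21.1]
ft_force: [5.1, -0.4, 2.6]
finger_gap: 12.7
```

```bash
python3 -W ignore -c "
from k import *
done(0,-.16,-.03,0,0,0);
done(.5,0,0,0,0,0);rep()"
```

```text
cmd [639.11 144.14  36.99] meas [639.23 144.11  31.96] F [ 5.14 -0.44  2.56] gap 12.7 t 13.85 rot [81.8 90.   0. ] [ 60.7  90.  -21.1]
cmd [639.11 144.14  31.99] meas [639.23 144.11  31.96] F [ 5.14 -0.44  2.56] gap 12.7 t 13.85 rot [81.8 90.   0. ] [ 60.7  90.  -21.1]
cmd st [-91.36   3.16  31.99] meas st [-91.47   3.2   31.96] under 51.56 F st [-5.   1.2  2.6] T [0.07 0.76 0.07] gap 12.7 t 13.85
```

Request:
{"name": "servo_tool", "arguments": {"commands": [[[255, 0.1, 0, 0, 0, 0, 0], [255, 0.2, 0, 0, 0, 0, 0], [255, 0.3, 0, 0, 0, 0, 0], [255, 0.4, 0, 0, 0, 0, 0], [255, 0.5, 0, 0, 0, 0, 0], [255, 0.6, 0, 0, 0, 0, 0], [255, 0.6, 0, 0, 0, 0, 0]]]}}

```text
time: 14.55
tool_pos: [639.2, 144.2, 25.9]
tcp_rot: [100.5, 90.0, 18.7]
ft_force: [5.3, 0.6, 2.4]
finger_gap: 13.0
```

```bash
python3 -W ignore -c "
from k import *
done(.6,0,0,0,0,0);rep()"
```

```text
cmd [639.11 144.14  25.99] meas [639.24 144.21  25.88] F [5.27 0.61 2.36] gap 13.0 t 14.55 rot [81.8 90.   0. ] [100.5  90.   18.7]
cmd st [-91.36   3.16  25.99] meas st [-91.5    3.1   25.88] under 45.48 F st [-5.3  0.1  2.4] T [ 0.02  0.86 -0.03] gap 13.0 t 14.55
```

Request:
{"name": "servo_tool", "arguments": {"commands": [[[255, 0.1, 0, 0, 0, 0, 0], [255, 0.15, 0, 0, 0, 0, 0], [255, 0.15, 0, 0, 0, 0, 0]]]}}

```text
time: 14.85
tool_pos: [639.3, 144.2, 25.4]
tcp_rot: [82.0, 90.0, 0.1]
ft_force: [1.7, 0.9, 8.9]
finger_gap: 12.9
```

```bash
python3 -W ignore -c "
from k import *
done(.15,0,0,0,0,0);rep()"
```

```text
cmd [639.11 144.14  24.49] meas [639.29 144.2   25.39] F [1.7  0.87 8.9 ] gap 12.9 t 14.85 rot [81.8 90.   0. ] [82.  90.   0.1]
cmd st [-91.36   3.16  24.49] meas st [-91.55   3.12  25.39] under 44.99 F st [-1.8 -0.6  8.9] T [ 0.07  0.18 -0.05] gap 12.9 t 14.85
```

Bottomed on the floor: underside 45.0 with the contact force rising. Release and rise.

Request:
{"name": "servo_tool", "arguments": {"commands": [[[150, 0, 0, 0, 0, 0, 0], [140, 0, 0, 0, 0, 0, 0], [130, 0, 0, 0, 0, 0, 0], [130, 0, 0, 0, 0, 0, 0]]]}}

```text
time: 15.25
tool_pos: [638.2, 144.0, 23.5]
tcp_rot: [-89.6, 89.9, -171.5]
ft_force: [-0.7, -0.3, -1.4]
finger_gap: 41.8
```

Request:
{"name": "servo_tool", "arguments": {"commands": [[[130, -1, 0, 0, 0, 0, 0], [130, -3, 0, 0, 0, 0, 0], [130, -7, 0, 0, 0, 0, 0], [130, -11.5, 0, 0, 0, 0, 0], [130, -16, 0, 0, 0, 0, 0], [130, -20, 0, 0, 0, 0, 0], [130, -24, 0, 0, 0, 0, 0], [130, -24, 0, 0, 0, 0, 0]]]}}

```text
time: 16.05
tool_pos: [642.2, 144.6, 274.2]
tcp_rot: [90.1, 89.3, 8.3]
ft_force: [0.7, 0.2, 0.1]
finger_gap: 42.0
```

```bash
python3 -W ignore -c "
from k import *
done(-24,0,0,0,0,0);rep()
for n,t in(('scene','s8'),('top','t8')):
    p,d=snap(n,t);u,v,_=proj(n,S(-80,0,60));u=int(u);v=int(v)
    a=cv2.imread(f'pics/{t}.png');cv2.imwrite(f'pics/{t}d.png',cv2.resize(a[v-35:v+35,u-45:u+45],None,fx=8,fy=8,interpolation=3));print(u-45,v-35)
"
```

```text
cmd [639.11 144.14 264.49] meas [642.18 144.64 274.16] F [0.66 0.19 0.11] gap 42.0 t 16.05 rot [81.8 90.   0. ] [90.1 89.3  8.3]
cmd st [-91.36   3.16 264.49] meas st [-94.47   3.1  274.16] under 293.76 F st [-0.7 -0.1  0.1] T [0.01 0.04 0.05] gap 42.0 t 16.05
322 178
212 181
```

View pics/s8d.png

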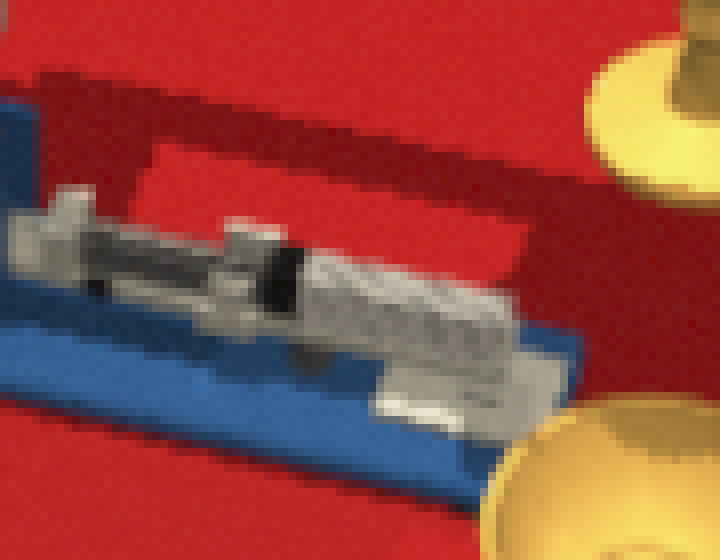

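View pics/t8d.png

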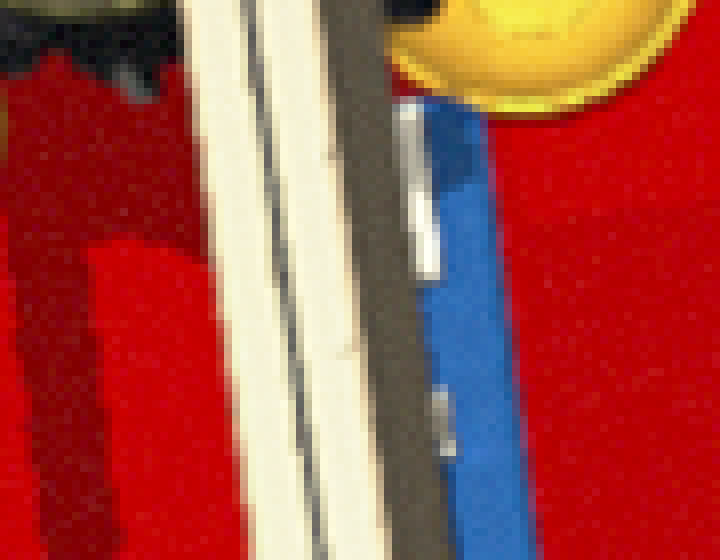

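The strip lies seated between the black follower (crop 285,275) and the nose plate (510,330), level with the channel. Next is the head: close the fingers and go over it to its rear side.

```bash
python3 -W ignore -c "
from k import *
q=S(128,0,0);print(q)
rows([q[0],q[1],310],None,6,6,255)
d=np.load('pics/s8.npy');W=cloud('scene',d)
L=(W-ORG)@RZ
m=(L[...,2]>130)&(L[...,2]<285)&(abs(L[...,0]-65)<60)&(abs(L[...,1])<30)
P=L[m];print(len(P),P.min(0).round(),P.max(0).round())
for z in range(130,285,20):
  k=abs(P[:,2]-z)<10
  if k.any(): print(z,k.sum(),np.percentile(P[k],[2,50,98],axis=0)[:, :2].round(0).tolist())
d=np.load('pics/t8.npy');W=cloud('top',np.load('pics/t0.npy'));L=(W-ORG)@RZ
m=(L[...,2]>255)&(L[...,2]<300)&(abs(L[...,0]-65)<60)&(abs(L[...,1])<40);P=L[m];print('top',len(P),P.min(0).round(),P.max(0).round())
"
```

```text
[421.52000165 116.16434691   0.        ]
[255, -0.76, -3.66, -0.05, 0.0, 0.0, 0.0] ,
[255, -1.52, -7.31, -0.11, 0.0, 0.0, 0.0] ,
[255, -2.28, -10.97, -0.16, 0.0, 0.0, 0.0] ,
[255, -3.03, -14.62, -0.22, 0.0, 0.0, 0.0] ,
[255, -3.79, -18.28, -0.27, 0.0, 0.0, 0.0] ,
[255, -4.55, -21.94, -0.32, 0.0, 0.0, 0.0] ,
787 [ 43. -14. 131.] [ 88.  23. 277.]
130 33 [[55.0, -3.0], [68.0, 16.0], [88.0, 19.0]]
150 75 [[54.0, 5.0], [68.0, 17.0], [87.0, 19.0]]
170 99 [[45.0, -11.0], [62.0, 17.0], [86.0, 21.0]]
190 113 [[44.0, -11.0], [59.0, 16.0], [85.0, 20.0]]
210 88 [[51.0, -4.0], [66.0, 17.0], [84.0, 20.0]]
230 100 [[50.0, -3.0], [66.0, 17.0], [84.0, 20.0]]
250 105 [[50.0, -7.0], [63.0, 17.0], [83.0, 20.0]]
270 174 [[49.0, -10.0], [65.0, 10.0], [81.0, 20.0]]
top 273 [ 49. -14. 255.] [ 84.  17. 277.]
```

Request:
{"name": "servo_tool", "arguments": {"commands": [[[255, -3, 0, 0, 0, 0, 0], [255, -5, -3, -0.1, 0, 0, 0], [255, -5, -7, -0.2, 0, 0, 0], [255, -5, -11, -0.2, 0, 0, 0], [255, -5, -15, -0.2, 0, 0, 0], [255, -5, -19, -0.2, 0, 0, 0], [255, -5, -22, -0.2, 0, 0, 0], [255, -5, -22, -0.2, 0, 0, 0]]]}}

```text
time: 16.95
tool_pos: [418.0, 114.6, 313.5]
tcp_rot: [-90.5, 89.9, -172.3]
ft_force: [0.9, 0.2, 0.1]
finger_gap: -0.2
```

```bash
python3 -W ignore -c "
from k import *
done(-5,-22,-.2,0,0,0);rep()
p,d=snap('scene','s9')
a=cv2.imread('pics/s9.png');cv2.imwrite('pics/s9d.png',cv2.resize(a[40:240,220:420],None,fx=3,fy=3,interpolation=3))
"
```

```text
cmd [421.06 114.86 314.49] meas [418.02 114.61 313.51] F [0.86 0.2  0.1 ] gap -0.2 t 16.95 rot [81.8 90.   0. ] [ -90.5   89.9 -172.3]
cmd st [128.64   1.23 314.49] meas st [131.68   1.05 313.51] under 333.11 F st [-0.9 -0.1  0.1] T [ 0.03  0.07 -0.03] gap -0.2 t 16.95
```

View pics/s9d.png

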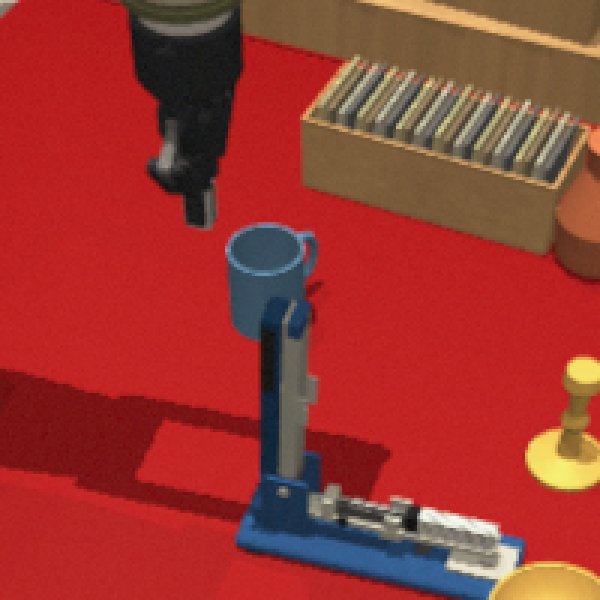

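Request:
{"name": "servo_tool", "arguments": {"commands": [[[255, 3, 0, 0, 0, 0, 0], [255, 6, 0, 0, 0, 0, 0], [255, 8.4, 0, 0, 0, 0, 0], [255, 8.8, 0, 0, 0, 0, 0], [255, 8.8, 0, 0, 0, 0, 0]]]}}

```text
time: 17.5
tool_pos: [420.7, 114.8, 225.3]
tcp_rot: [-89.0, 89.8, -170.8]
ft_force: [-0.2, -0.3, 0.3]
finger_gap: -0.2
```

Request:
{"name": "servo_tool", "arguments": {"commands": [[[255, 0, 1, 0, 0, 0, 0], [255, 0, 2, 0, 0, 0, 0], [255, 0, 2.8, 0, 0, 0, 0], [255, 0, 3.4, 0, 0, 0, 0], [255, 0, 4, 0, 0, 0, 0], [255, 0, 4, 0, 0, 0, 0]]]}}

```text
time: 18.1
tool_pos: [461.3, 120.6, 226.5]
tcp_rot: [-70.3, 90.0, -152.2]
ft_force: [-0.1, 0.3, -0.5]
finger_gap: -0.2
```

```bash
python3 -W ignore -c "
from k import *
done(8.8,0,0,0,0,0)
done(0,4,0,0,0,0);rep()
p,d=snap('scene','s10')
a=cv2.imread('pics/s10.png');cv2.imwrite('pics/s10d.png',cv2.resize(a[70:240,270:420],None,fx=3.5,fy=3.5,interpolation=3))
h=np.array([65,78.])
P,Q=load();c0=st(P)
for a in (1.5,1.4,1.3,1.2,1.1,1.0,.9,.8,.7,.6,.5,.4,.3,.2,.1,0):
  x=65-175*np.cos(a)+26*np.sin(a)+11; z=78+175*np.sin(a)+26*np.cos(a)-29.3
  print(a,'tcp st',round(x,1),round(z,1),'tool x,y cm from now',round(-(z-c0[2])/10,2),round(-(x-c0[0])/10,2))
"
```

```text
cmd [421.06 114.86 226.49] meas [461.32 120.65 226.5 ] F [-0.15  0.34 -0.5 ] gap -0.2 t 18.1 rot [81.8 90.   0. ] [ -70.3   90.  -152.2]
cmd [460.65 120.54 226.49] meas [461.32 120.65 226.5 ] F [-0.15  0.34 -0.5 ] gap -0.2 t 18.1 rot [81.8 90.   0. ] [ -70.3   90.  -152.2]
cmd st [ 88.64   1.21 226.49] meas st [ 87.97   1.21 226.5 ] under 246.1 F st [ 0.1 -0.4 -0.5] T [ 0.02 -0.03 -0.  ] gap -0.2 t 18.1
1.5 tcp st 89.6 225.1 tool x,y cm from now 0.14 -0.09
1.4 tcp st 71.9 225.6 tool x,y cm from now 0.09 1.68
1.3 tcp st 54.2 224.3 tool x,y cm from now 0.22 3.44
1.2 tcp st 36.8 221.2 tool x,y cm from now 0.53 5.18
1.1 tcp st 19.8 216.5 tool x,y cm from now 1.0 6.88
1.0 tcp st 3.3 210.0 tool x,y cm from now 1.65 8.53
0.9 tcp st -12.4 201.9 tool x,y cm from now 2.45 10.11
0.8 tcp st -27.3 192.4 tool x,y cm from now 3.41 11.59
0.7 tcp st -41.1 181.3 tool x,y cm from now 4.52 12.97
0.6 tcp st -53.8 169.0 tool x,y cm from now 5.75 14.24
0.5 tcp st -65.1 155.4 tool x,y cm from now 7.11 15.38
0.4 tcp st -75.1 140.8 tool x,y cm from now 8.57 16.37
0.3 tcp st -83.5 125.3 tool x,y cm from now 10.12 17.21
0.2 tcp st -90.3 108.9 tool x,y cm from now 11.75 17.9
0.1 tcp st -95.5 92.0 tool x,y cm from now 13.44 18.42
0 tcp st -99.0 74.7 tool x,y cm from now 15.18 18.76
```

View pics/s10d.png

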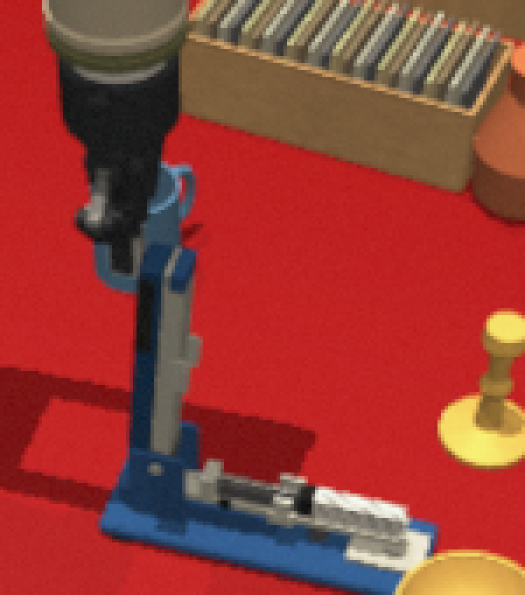

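Request:
{"name": "servo_tool", "arguments": {"commands": [[[255, 0.1, 0.7, 0, 0, 0, 0], [255, 0.1, 1.6, 0, 0, 0, 0], [255, 0.2, 2.5, 0, 0, 0, 0], [255, 0.3, 3.4, 0, 0, 0, 0], [255, 0.4, 4.3, 0, 0, 0, 0], [255, 0.6, 5.2, 0, 0, 0, 0], [255, 0.8, 6, 0, 0, 0, 0], [255, 1, 6.9, 0, 0, 0, 0]]]}}

```text
time: 18.95
tool_pos: [529.5, 130.4, 216.0]
tcp_rot: [-88.3, 90.0, -170.1]
ft_force: [-1.7, 0.1, -0.1]
finger_gap: -0.1
```

```bash
python3 -W ignore -c "
from k import *
done(1,6.9,0,0,0,0);rep()
p,d=snap('scene','s11')
a=cv2.imread('pics/s11.png');cv2.imwrite('pics/s11d.png',cv2.resize(a[70:240,270:420],None,fx=3.5,fy=3.5,interpolation=3))
"
```

```text
cmd [528.95 130.35 216.49] meas [529.47 130.43 215.97] F [-1.74  0.06 -0.14] gap -0.1 t 18.95 rot [81.8 90.   0. ] [ -88.3   90.  -170.1]
cmd st [ 19.64   1.19 216.49] meas st [ 19.12   1.19 215.97] under 235.57 F st [ 1.7 -0.3 -0.1] T [-0.04 -0.32 -0.  ] gap -0.1 t 18.95
```

View pics/s11d.png

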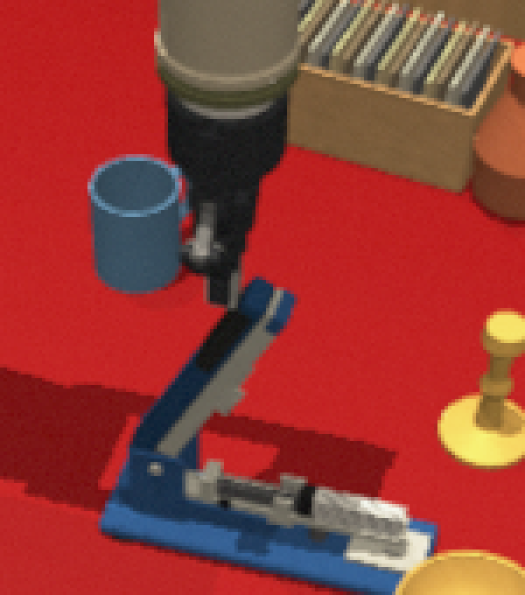

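Request:
{"name": "servo_tool", "arguments": {"commands": [[[255, 0.3, 0.8, 0, 0, 0, 0], [255, 0.7, 1.6, 0, 0, 0, 0], [255, 1.1, 2.4, 0, 0, 0, 0], [255, 1.5, 3.2, 0, 0, 0, 0], [255, 2, 3.9, 0, 0, 0, 0], [255, 2.5, 4.6, 0, 0, 0, 0], [255, 3, 5.3, 0, 0, 0, 0], [255, 3.6, 6, 0, 0, 0, 0]]]}}

```text
time: 19.8
tool_pos: [589.0, 139.0, 180.0]
tcp_rot: [105.8, 90.0, 24.0]
ft_force: [0.3, -0.3, 0.1]
finger_gap: -0.2
```

Request:
{"name": "servo_tool", "arguments": {"commands": [[[255, 0.6, 0.6, 0, 0, 0, 0], [255, 1.2, 1.2, 0, 0, 0, 0], [255, 1.9, 1.8, 0, 0, 0, 0], [255, 2.5, 2.3, 0, 0, 0, 0], [255, 3.3, 2.8, 0, 0, 0, 0], [255, 4, 3.3, 0, 0, 0, 0], [255, 4, 3.3, 0, 0, 0, 0]]]}}

```text
time: 20.5
tool_pos: [620.5, 143.4, 138.5]
tcp_rot: [-89.7, 89.8, -171.6]
ft_force: [-0.3, -0.4, 0.5]
finger_gap: -0.1
```

```bash
python3 -W ignore -c "
from k import *
done(3.6,6,0,0,0,0)
done(4,3.3,0,0,0,0);rep()
p,d=snap('scene','s12')
a=cv2.imread('pics/s12.png');cv2.imwrite('pics/s12d.png',cv2.resize(a[70:240,270:420],None,fx=3.5,fy=3.5,interpolation=3))
"
```

```text
cmd [588.34 138.87 180.49] meas [620.48 143.44 138.51] F [-0.28 -0.4   0.53] gap -0.1 t 20.5 rot [81.8 90.   0. ] [ -89.7   89.8 -171.6]
cmd [621.01 143.56 140.49] meas [620.48 143.44 138.51] F [-0.28 -0.4   0.53] gap -0.1 t 20.5 rot [81.8 90.   0. ] [ -89.7   89.8 -171.6]
cmd st [-73.36   1.16 140.49] meas st [-72.81   1.2  138.51] under 158.11 F st [0.3 0.4 0.5] T [ 0.04  0.03 -0.03] gap -0.1 t 20.5
```

View pics/s12d.png

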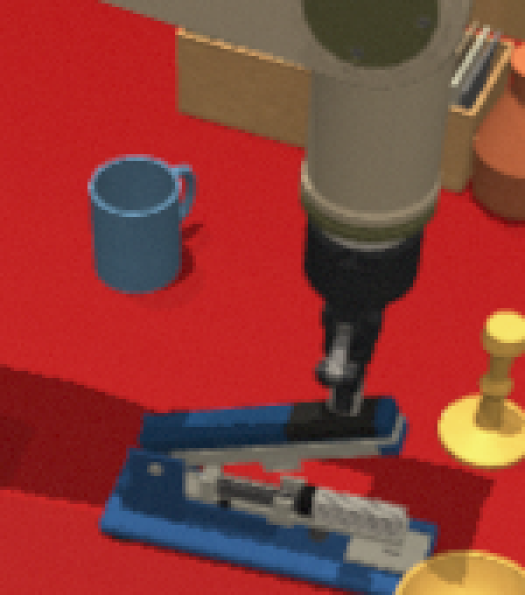

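Request:
{"name": "servo_tool", "arguments": {"commands": [[[255, 0.7, 0.4, 0, 0, 0, 0], [255, 1.4, 0.8, 0, 0, 0, 0], [255, 2.1, 1.2, 0, 0, 0, 0], [255, 2.8, 1.5, 0, 0, 0, 0], [255, 3.5, 1.8, 0, 0, 0, 0], [255, 4, 2, 0, 0, 0, 0], [255, 4.4, 2.1, 0, 0, 0, 0], [255, 4.4, 2.1, 0, 0, 0, 0]]]}}

```text
time: 21.35
tool_pos: [641.4, 146.5, 95.6]
tcp_rot: [-88.6, 89.9, -170.4]
ft_force: [-0.0, -0.2, 0.7]
finger_gap: -0.1
```

```bash
python3 -W ignore -c "
from k import *
done(4.4,2.1,0,0,0,0);rep()
p,d=snap('scene','s13')
a=cv2.imread('pics/s13.png');cv2.imwrite('pics/s13d.png',cv2.resize(a[120:240,280:430],None,fx=4.5,fy=4.5,interpolation=3))
"
```

```text
cmd [641.8  146.54  96.49] meas [641.43 146.47  95.55] F [-0.05 -0.23  0.65] gap -0.1 t 21.35 rot [81.8 90.   0. ] [ -88.6   89.9 -170.4]
cmd st [-94.36   1.16  96.49] meas st [-93.98   1.18  95.55] under 115.15 F st [0.1 0.2 0.7] T [ 0.01  0.01 -0.02] gap -0.1 t 21.35
```

View pics/s13d.png

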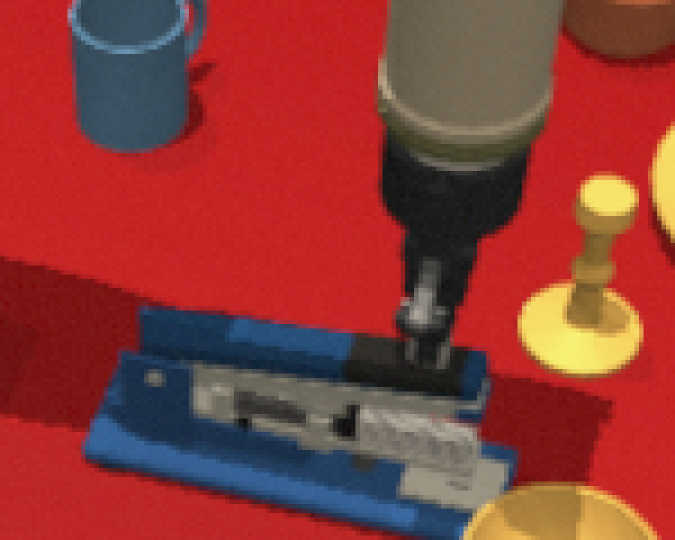

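Request:
{"name": "servo_tool", "arguments": {"commands": [[[255, 0.15, 0.1, 0, 0, 0, 0], [255, 0.3, 0.2, 0, 0, 0, 0], [255, 0.45, 0.3, 0, 0, 0, 0], [255, 0.6, 0.4, 0, 0, 0, 0], [255, 0.7, 0.4, 0, 0, 0, 0], [255, 0.8, 0.4, 0, 0, 0, 0], [255, 0.8, 0.4, 0, 0, 0, 0]]]}}

```text
time: 22.1
tool_pos: [646.1, 147.2, 88.8]
tcp_rot: [91.5, 90.0, 9.7]
ft_force: [1.2, -0.1, 1.5]
finger_gap: 0.3
```

Request:
{"name": "servo_tool", "arguments": {"commands": [[[255, 0.08, 0, 0, 0, 0, 0], [255, 0.16, 0, 0, 0, 0, 0], [255, 0.24, 0, 0, 0, 0, 0], [255, 0.24, 0, 0, 0, 0, 0]]]}}

```text
time: 22.5
tool_pos: [646.5, 147.3, 87.4]
tcp_rot: [91.2, 89.9, 9.4]
ft_force: [-0.5, 1.1, 6.4]
finger_gap: 0.1
```

```bash
python3 -W ignore -c "
from k import *
done(.8,.4,0,0,0,0)
done(.24,0,0,0,0,0);rep()"
```

```text
cmd [645.76 147.11  88.49] meas [646.52 147.31  87.39] F [-0.45  1.1   6.43] gap 0.1 t 22.5 rot [81.8 90.   0. ] [91.2 89.9  9.4]
cmd [645.76 147.11  86.09] meas [646.52 147.31  87.39] F [-0.45  1.1   6.43] gap 0.1 t 22.5 rot [81.8 90.   0. ] [91.2 89.9  9.4]
cmd st [-98.36   1.15  86.09] meas st [-99.14   1.06  87.39] under 106.99 F st [ 0.3 -1.2  6.4] T [-0.06  0.    0.  ] gap 0.1 t 22.5
```

Request:
{"name": "servo_tool", "arguments": {"commands": [[[255, 0.06, 0, 0, 0, 0, 0], [255, 0.12, 0, 0, 0, 0, 0], [255, 0.18, 0, 0, 0, 0, 0], [255, 0.18, 0, 0, 0, 0, 0]]]}}

```text
time: 22.9
tool_pos: [646.8, 147.3, 86.6]
tcp_rot: [90.8, 89.9, 9.0]
ft_force: [-3.9, -0.5, 10.9]
finger_gap: -0.2
```

Request:
{"name": "servo_tool", "arguments": {"commands": [[[255, 0.06, 0, 0, 0, 0, 0], [255, 0.12, 0, 0, 0, 0, 0], [255, 0.18, 0, 0, 0, 0, 0], [255, 0.18, 0, 0, 0, 0, 0]]]}}

```text
time: 23.3
tool_pos: [646.9, 147.3, 83.7]
tcp_rot: [91.9, 89.8, 10.1]
ft_force: [2.2, 1.1, 4.4]
finger_gap: 0.3
```

Request:
{"name": "servo_tool", "arguments": {"commands": [[[255, 0.06, 0, 0, 0, 0, 0], [255, 0.12, 0, 0, 0, 0, 0], [255, 0.12, 0, 0, 0, 0, 0]]]}}

```text
time: 23.6
tool_pos: [646.0, 147.1, 81.4]
tcp_rot: [88.1, 90.0, 6.2]
ft_force: [3.0, -0.4, 3.6]
finger_gap: -0.2
```

Request:
{"name": "servo_tool", "arguments": {"commands": [[[255, 0.08, 0, 0, 0, 0, 0], [255, 0.16, 0, 0, 0, 0, 0], [255, 0.24, 0, 0, 0, 0, 0], [255, 0.32, 0, 0, 0, 0, 0], [255, 0.32, 0, 0, 0, 0, 0]]]}}

```text
time: 24.1
tool_pos: [644.9, 147.0, 77.1]
tcp_rot: [-89.2, 89.9, -171.0]
ft_force: [-0.5, -0.3, 0.4]
finger_gap: 0.2
```

Request:
{"name": "servo_tool", "arguments": {"commands": [[[255, 0.08, 0, 0, 0, 0, 0], [255, 0.16, 0, 0, 0, 0, 0], [255, 0.24, 0, 0, 0, 0, 0], [255, 0.24, 0, 0, 0, 0, 0]]]}}

```text
time: 24.5
tool_pos: [645.7, 147.1, 75.5]
tcp_rot: [-77.0, 90.0, -158.8]
ft_force: [0.3, 0.7, 0.8]
finger_gap: -0.1
```

```bash
python3 -W ignore -c "
from k import *
done(1.04,0,0,0,0,0);rep()"
```

```text
cmd [645.76 147.11  75.69] meas [645.65 147.1   75.52] F [0.26 0.72 0.85] gap -0.1 t 24.5 rot [81.8 90.   0. ] [ -77.    90.  -158.8]
cmd st [-98.36   1.15  75.69] meas st [-98.25   1.15  75.52] under 95.12 F st [-0.4 -0.7  0.8] T [-0.   -0.06  0.01] gap -0.1 t 24.5
```

Request:
{"name": "servo_tool", "arguments": {"commands": [[[255, 0.08, 0, 0, 0, 0, 0], [255, 0.16, 0, 0, 0, 0, 0], [255, 0.24, 0, 0, 0, 0, 0], [255, 0.24, 0, 0, 0, 0, 0]]]}}

```text
time: 24.9
tool_pos: [646.0, 147.2, 74.7]
tcp_rot: [85.5, 90.0, 3.7]
ft_force: [-4.8, -2.0, 8.9]
finger_gap: 0.2
```

```bash
python3 -W ignore -c "
from k import *
done(.24,0,0,0,0,0);rep()
p,d=snap('scene','s14')
a=cv2.imread('pics/s14.png');cv2.imwrite('pics/s14d.png',cv2.resize(a[140:240,290:430],None,fx=5.5,fy=5.5,interpolation=3))
L=(cloud('scene',d)-ORG)@RZ
for x in range(-110,40,15):
  m=(abs(L[...,0]-x)<5)&(abs(L[...,1]-1.5)<10)&(L[...,2]<140)&(L[...,2]>60)
  if m.any(): print(x,np.median(L[m][:,2]).round(1))
"
```

```text
cmd [645.76 147.11  73.29] meas [645.97 147.19  74.68] F [-4.77 -1.99  8.86] gap 0.2 t 24.9 rot [81.8 90.   0. ] [85.5 90.   3.7]
cmd st [-98.36   1.15  73.29] meas st [-98.58   1.11  74.68] under 94.28 F st [5.  1.3 8.9] T [-0.   -0.88  0.03] gap 0.2 t 24.9
-110 105.0
-95 101.9
-80 103.9
-65 103.4
-50 104.1
-35 105.2
-20 104.5
-5 104.4
10 104.2
25 103.5
```

View pics/s14d.png

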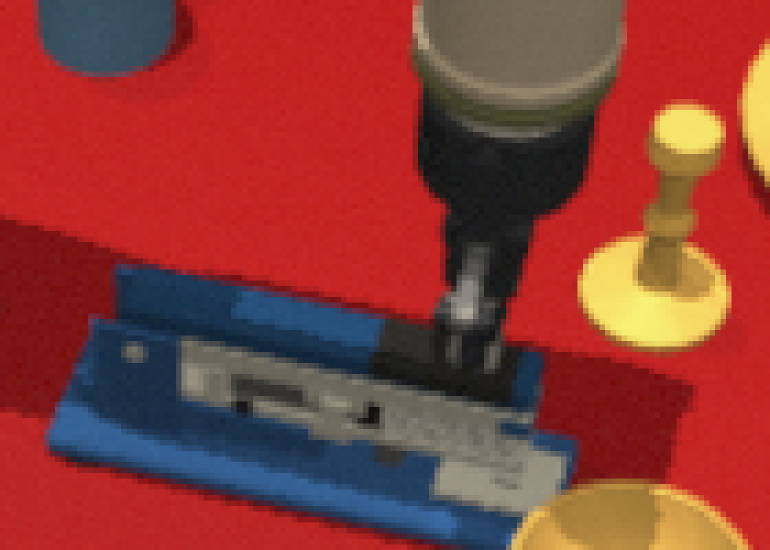

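The head is level: its top is at z 104 along its length, and the finger stops firmly at exactly the shut height with 9 N. Retreat and check.

Request:
{"name": "servo_tool", "arguments": {"commands": [[[255, -1, 0, 0, 0, 0, 0], [255, -4, 0, 0, 0, 0, 0], [255, -8, 0, 0, 0, 0, 0], [255, -12, 0, 0, 0, 0, 0], [255, -15, -3, 0, 0, 0, 0], [255, -18, -8, 0, 0, 0, 0], [255, -18, -12, 0, 0, 0, 0], [255, -18, -16, 0, 0, 0, 0]]]}}

```text
time: 25.75
tool_pos: [486.6, 124.3, 255.7]
tcp_rot: [90.8, 89.8, 9.0]
ft_force: [-0.8, 0.3, 0.5]
finger_gap: -0.2
```

Request:
{"name": "servo_tool", "arguments": {"commands": [[[255, 0, 0, -4, 0, 0, 0], [255, 0, 0, -8, 0, 0, 0], [255, 0, 0, -12, 0, 0, 0], [255, 0, 0, -16, 0, 0, 0], [255, 0, 0, -16, 0, 0, 0], [255, 0, 0, -16, 0, 0, 0]]]}}

```text
time: 26.35
tool_pos: [464.3, 283.5, 253.6]
tcp_rot: [53.3, 90.0, -28.4]
ft_force: [-0.5, -0.1, -0.5]
finger_gap: 0.1
```

```bash
python3 -W ignore -c "
from k import *
done(-18,-16,0,0,0,0);done(0,0,-16,0,0,0);rep()
for n,t in(('scene','s15'),('top','t15')):
  p,d=snap(n,t)
  L=(cloud(n,d)-ORG)@RZ
  for x in range(-125,60,20):
    m=(abs(L[...,0]-x)<6)&(abs(L[...,1]-1.5)<9)&(L[...,2]<140)&(L[...,2]>60)
    if m.any(): print(n,x,np.median(L[m][:,2]).round(1))
a=cv2.imread('pics/s15.png');cv2.imwrite('pics/s15d.png',cv2.resize(a[150:250,290:430],None,fx=5.5,fy=5.5,interpolation=3))
"
```

```text
cmd [487.38 124.38 253.29] meas [464.35 283.53 253.61] F [-0.48 -0.08 -0.5 ] gap 0.1 t 26.35 rot [81.8 90.   0. ] [ 53.3  90.  -28.4]
cmd [464.65 282.76 253.29] meas [464.35 283.53 253.61] F [-0.48 -0.08 -0.5 ] gap 0.1 t 26.35 rot [81.8 90.   0. ] [ 53.3  90.  -28.4]
cmd st [  61.69 -158.8   253.29] meas st [  61.88 -159.61  253.61] under 273.21 F st [ 0.5  0.  -0.5] T [ 0.02 -0.06 -0.01] gap 0.1 t 26.35
scene -125 103.4
scene -105 104.4
scene -85 104.0
scene -65 103.5
scene -45 103.9
scene -25 104.1
scene -5 104.0
scene 15 104.8
scene 35 104.6
scene 55 104.6
top -125 103.4
top -105 104.2
top -85 103.9
top -65 104.1
top -45 104.1
top -25 103.1
top -5 104.2
top 15 104.2
top 35 103.9
top 55 104.0
```

View pics/s15d.png

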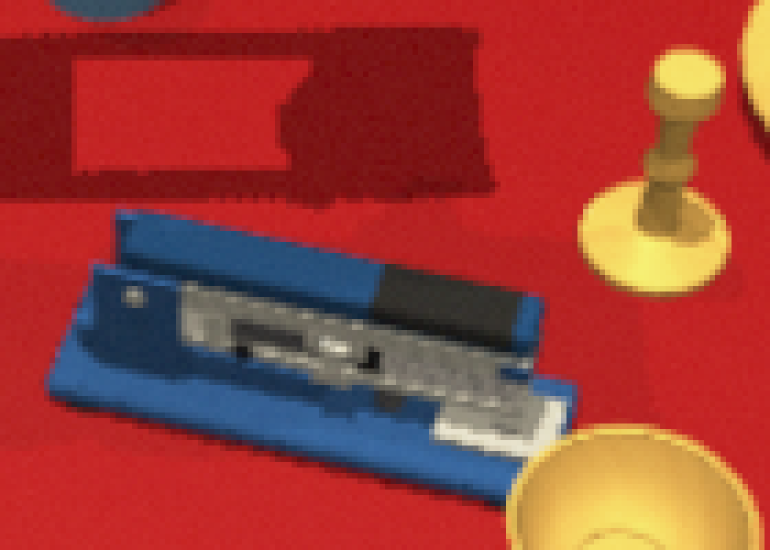

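View pics/s15.png

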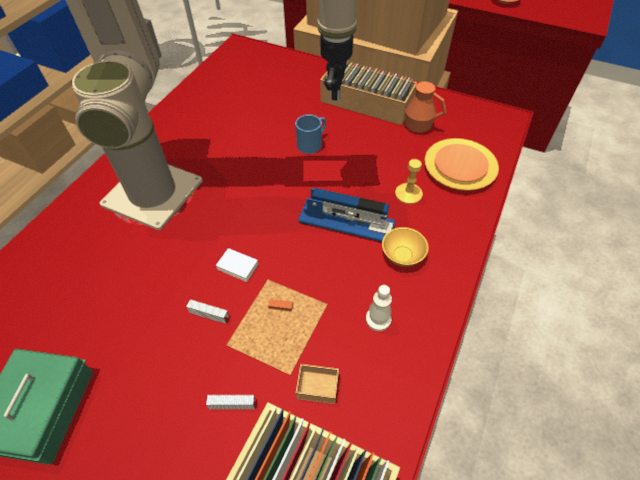

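View pics/t15.png

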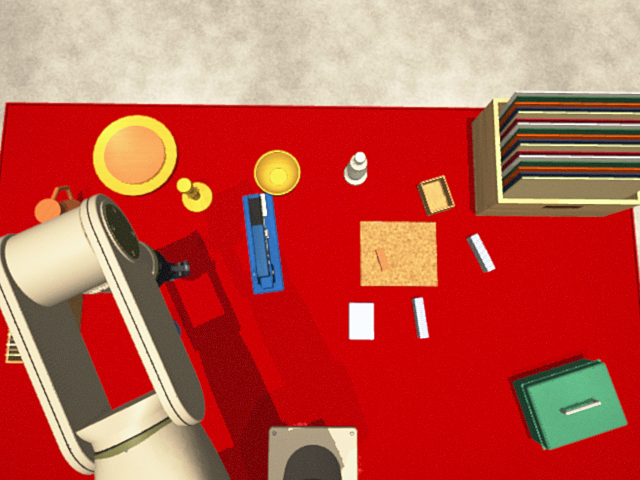

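The head stays level and shut with the strip inside. Everything else is at its first pixels: bowl (277,173) and copper strip (381,259) in the top view.

```bash
python3 -c "
from bench import r
print(r.hand_in(), r.sense()['time'])"
```

```text
the job is handed in; nothing more can be done
the job is handed in; nothing more can be done
```

The stapler is loaded with the bright steel strip and its head is shut, and I handed the job in at about 26.5 s of the 72 s. No verdict was reported.

- **Strip:** I took the smallest silver strip, from the mat. It went astride the core on the first feel, and I eased it about 1 mm to +y because the magazine stood about 3 mm to that side. I pushed the follower back about 14 mm with about 5 N, then pressed the strip to the floor with about 9 N. Its underside read 45.0 mm, against 45 for the channel floor. After letting go, the picture showed it between follower and nose plate.
- **Head:** I swung it down by the pad. The catch gave way at about 11 N, with no audible click to confirm it. The head stopped firmly at its shut height. After I backed off, both cameras showed its top level at about z 104 along its whole length, which is the shut position.
- **Other things:** the copper strip, bowl, mug, figurine and the rest looked unmoved in the last pictures.

**What disagreed:**
- **TCP offset:** the real fingertips sat about 29 mm above the reported TCP, so my first grasp closed on air above the strip without touching it. I found the offset with a touch on the strip's crown. That touch rose to 27 N, more than I meant, while the strip was still on the mat.
- **Stapler origin:** it lies about 22 mm behind the base's middle. I took this from the pictures, and the follower and nose plate confirmed it.

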